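Lift the oatcake onto the cooling rack with the turner

ROBOT

A 6-joint arm with a two-finger parallel gripper is mounted at the origin on a cart in front of the work surface, level with it; the furniture and walls round the work are solid. World frame = base frame: x ahead of the robot, y to its left, z up, the work surface at z = 0. Lengths are in m, angles in rad, forces in N, time in s.
With the tool pointing down it reaches from about 0.25 to 0.775 m from the base axis. Payload 4 kg.
Tool frame: the origin (TCP) lies on the centre line of the jaws, within the pads' length; the fingertips stand robot.tips_ahead ahead of it and the grasp point (between the pads) lies 8 mm behind it (robot.tips_ahead is the distance from the TCP to the fingertips, in m); z points along the fingers, y is the line along which they close (so a half turn about z gives the same grasp; the last joint's range is limited). The gripper opens to 94 mm and grips with 3 to 60 N. Pads are 16 mm wide; open, the fingers measure 119 mm over their backs; the gripper's body (75 mm by 177 mm) begins 78 mm behind the grasp point.
Start: joints at [1.078, 0.087, 1.371, -0, 1.684, -0.103], TCP at [0.209, 0.509, 0.217] pointing down, gripper open.
Joint ranges: [-3.1, 3.1], [-0.76, 2.03], [0.27, 2.55], [-1.08, 4.22], [0.17, 2.65], [-2.57, 2.57]. Speed limits (rad/s): [2.79, 2.79, 3.14, 3.14, 3.14, 3.14].

INTERFACE

Orientations are given as [roll, pitch, yaw] about the fixed x, y, z axes, in that order (R = Rz(yaw) Ry(pitch) Rx(roll)).
In Python, from bench import robot, snapshot, close_job, spotter gives the robot as it stands. The module is installed in compiled form; this text tells all that it offers.
- The arm moves only by the tool servo_tool, never from a script. Its argument "commands" is one flat list of numbers, 7 for each row, row after row: the shift along the tool's x, y, z in m, then the turn, a rotation vector about the tool's x, y, z in degrees, then the finger opening in m, from 0 to 0.094. In form: [x, y, z, ax, ay, az, grip, x, y, z, ax, ay, az, grip, ...]. A call has 1 to 10 rows; each row is the pose to reach, as a shift and turn from the pose commanded when the call began, along the tool's axes at that moment; what a row does not reach only later rows make up. A row lasts 1/8 s, in which the tool goes at most 62.5 mm and 10.7 degrees, less where a joint would pass 70% of its speed; a pose out of reach is approached as far as the arm can. A call with a gripper value outside its range is refused whole. The fingers move at their own pace and stop on an object; the grip force is fixed at half the most. Time passes only in rows, so rows that repeat a pose let the fingers close. It gives the time, the measured TCP pose, the force, the opening and the grip force at its end, in the units of the state.
- robot.get_obs(): the state, without advancing time (a new reading comes with each control period).
- snapshot(name): name is "scene" or "side" or "wrist"; returns a dict with "img" (420x560x3 uint8, blue, green, red), "camera_matrix" (3x3 intrinsics, pixels), "extrinsics" (4x4, takes a point from camera to world coordinates); the wrist camera has in their place "hand_eye" (4x4, takes a point from camera to tool coordinates, whose origin is the TCP and whose axes are the flange's). Camera axes: x right, y down, z forward; pixel columns grow to the right and rows downward; lengths in m; the calibration is good to about 2 mm. A picture is of the moment at which its call begins: read the wrist's pose just before it. There is no depth.
- close_job(): hands the job in; it is judged then, once.
Trained networks look in a picture, given as the dict that the camera call returned (one of the last four; its "shot" number tells which), for a name from the list of things; names that differ only in an ending like _2 or _b are one class to them, and where a whole thing is asked for, a point or a joint stands for the part that bears it (a point fixed in the world has none). Each returns a list of dicts, best first, with "conf" (0 to 1); they miss things now and then, are a little off and sometimes report something else, mostly with a low value. They report only what shows in the picture. A call takes as long as a camera call.
- spotter.trace(name, picture): "region" (420x560 bool, what is visible of it) and "box" ([left, top, width, height] in pixels, round what is visible of it).
The state is a dict: "time": time; "joint_positions": joint angles; "qvel": joint speeds; "joint_torque": joint torques, N m; "tool_pos": TCP position; "ee_rot": TCP orientation; "wrist_force": force on the tool from outside, world axes, zero at the start; "wrist_torque": the same for the moment, N m; "width": finger opening in m; "finger_force": force on a finger pad.
Only numpy, scipy, OpenCV 4.12 (cv2) and the standard library are available. Lean on these libraries where they do the work, as an engineer would, in place of code of your own. Each camera call takes 0.05 s, during which the arm holds its last target. There are 200 camera calls.

TASK

Pull the turner out of its stand and lay it down right way up on the free worktop, letting go, so that you can take it again by the handle from above. Slide its blade under the oatcake on the baking sheet, lift the oatcake on the blade (never touch it with the fingers) and set it down level across the two rails of the cooling rack, in the middle. Then draw the turner out from under it, lay it flat on the worktop clear of the rack, and leave the other things on the worktop alone.

Things in the scene. Friction and masses are not known exactly. Their poses are not given: they have to be found in the camera images.
- turner: Turner: slotted steel blade 88 x 50 x 2.5 mm, steep neck (x -61..-43), wooden handle parallel to the blade. Origin: centre of the blade's underside; x to the front edge (x = +44), y across, z up out of the blade's upper face. 0.14 kg. At the start it stands in the stand: x down, underside (-z) facing the stand's front, handle end some 225 mm above the worktop.
- turner_handle (a point): Middle of the turner's handle, 114 mm behind and 36 mm above the turner's origin; axes as the turner's. The handle is 104 mm long (x), 20 mm wide (y), 12 mm thick (z). A 6 mm wire foot under its rear end (49 mm behind this point) reaches down to the blade's level, so the turner lies on blade and foot with the handle level and raised. Right way up: z up.
- stand: Fixed wooden tool stand, 64 (x) x 100 (y) x 70 mm high, with one slot along y, 5 mm thick (x), 56 mm wide, 55 mm deep, in the middle of its top. Origin: centre of its underside; front = -x.
- sheet: Fixed small dark steel baking sheet, 150 x 150 x 4 mm; front (-x) and sides are open, the back has an upturned lip whose inner face is at x = +74, 21 mm high. Origin: centre of its underside, z up; the upper face is at z = +4.
- oatcake: Round hard-baked oatcake, 112 mm in diameter, 12 mm thick, about 0.09 kg, lying on the sheet. Origin: centre of its underside, z up. The underside is flat to radius 46 mm and bevelled up to z = 4 at radius 56 mm. Pushed, it slides on the sheet until it meets the lip.
- rack: Fixed wire cooling rack: two rails along x at y = -36 and +36 (6 mm wire, 66 mm clear between), x -60..+62, tops at z = 60, rear ends turned up to z = 81 at x = +68. Legs at x = -60 and +56, joined on the worktop by cross wires 6 mm high, y -50..+50. The blade passes between the rails; above the low cross wire the front (-x) is open. Origin: between the rails, on the worktop, z up.
- rack_seat (a point): Point midway between the rails, level with their tops: where the centre of the oatcake's underside belongs. Axes as the rack's.
- salt_shaker: Bystander, to be left alone: salt shaker: glass with grey metal cap, 44 mm across, 90 mm tall. Origin: centre of its underside.
- spice_jar: Bystander, to be left alone: spice jar with white cap, 43 mm across, 100 mm tall. Origin: centre of its underside.
- pepper_mill: Bystander, to be left alone: wooden pepper mill, 58 mm across, 170 mm tall. Origin: centre of its underside.
- tin: Bystander, to be left alone: short food tin, 75 mm across, 58 mm tall. Origin: centre of its underside.
- apple: Bystander, to be left alone: red apple, 78 mm across, 76 mm tall. Origin: centre of its underside.

How it is judged:
On the way, in this order (a step that is already met when the one before it is completed fails the run):
1. the turner lies on the worktop out of its stand, right way up, let go (angle between turner's own z axis and vertical below 0.12 rad and height (world z) of turner between -0.005 and 0.012 m and contact force between the fingers and turner below 0.1 N and contact force between turner and stand below 0.05 N and linear speed of turner below 0.03 m/s), for 0.2 s.
2. the oatcake is lifted clear of the sheet on the turner, level within 20 degrees (height (world z) of oatcake above 0.03 m and contact force between turner and oatcake above 0.2 N and contact force between oatcake and sheet below 0.05 N and angle between oatcake's own z axis and vertical below 0.35 rad), for 0.2 s.
At the end, for the whole second after the job is handed in: The oatcake rests still on both rails of the rack, right way up and level within 4 degrees, its centre within 25 mm along and 12 mm across the rails of the middle; the turner lies still and right way up on the worktop, touching neither oatcake nor rack (x of oatcake in the frame of rack_seat between -0.025 and 0.025 m and y of oatcake in the frame of rack_seat between -0.012 and 0.012 m and z of oatcake in the frame of rack_seat between -0.004 and 0.004 m and angle between oatcake's own z axis and vertical below 0.07 rad and contact force between oatcake and rack above 0.2 N and linear speed of each of oatcake, turner below 0.02 m/s and contact force between turner and oatcake below 0.05 N and contact force between turner and rack below 0.05 N and angle between turner's own z axis and vertical below 0.12 rad and height (world z) of turner between -0.005 and 0.012 m).
It fails at once if the fingers touch the oatcake (contact force between the fingers and oatcake above 0.3 N).
It fails at once if the oatcake is tipped past 40 degrees (angle between oatcake's own z axis and vertical above 0.7 rad).
It fails at once if a bystander is pushed more than 30 mm or toppled (distance of any of salt_shaker, spice_jar, pepper_mill, tin, apple from where it was at the start of the episode above 0.03 m or angle between any of salt_shaker, spice_jar, pepper_mill, tin, apple's own z axis and vertical above 0.5 rad).
It also fails if it takes over 72 s, if anything falls off the work surface, if the arm or the gripper's body presses on something with over 40 N, if the wrist force passes 120 N, or if a joint passes its speed limit or range.

## Working session

There is one attempt and no reset: what is moved stays moved. The work goes in short steps, Python scripts to look and compute and a tool call to move; the robot and the scene stay as the last step left them, time stands still between calls to the robot, and variables do not carry over. Pictures are saved under pics/ and viewed, at most 10 in all, crops included, and the job is handed in when it is done.

Besides the shell and the picture viewer there is one more tool, called after ">>>" by a JSON object that holds its "api" and its "payload", one argument or row to a line. servo_tool: Moves the arm, as the interface text tells. Its arguments: {"type":"object","properties":{"commands":{"type":"array","items":{"type":"number"}}},"required":["commands"]}

```bash
mkdir -p pics
cat > h.py <<'E'
import numpy as np, cv2
from bench import robot, snapshot, spotter
from scipy.spatial.transform import Rotation as R
def cam(p, obs=None):
    if "extrinsics" in p: return p["camera_matrix"], np.array(p["extrinsics"])
    T=np.eye(4); T[:3,:3]=R.from_euler('xyz',obs["ee_rot"]).as_matrix() if np.size(obs["ee_rot"])==3 else np.array(obs["ee_rot"]).reshape(3,3); T[:3,3]=obs["tool_pos"]
    return p["camera_matrix"], T@np.array(p["hand_eye"])
def proj(K,T,X):
    X=np.atleast_2d(X); c=(X-T[:3,3])@T[:3,:3]; u=c@np.array(K).T; return u[:,:2]/u[:,2:]
def onplane(K,T,px,z):
    px=np.atleast_2d(px).astype(float); d=np.c_[px,np.ones(len(px))]@np.linalg.inv(K).T@T[:3,:3].T
    s=(z-T[2,3])/d[:,2]; return T[:3,3]+d*s[:,None]
E
python3 - <<'E'
from h import *
o=robot.get_obs(); print({k:np.round(v,4).tolist() for k,v in o.items()}, robot.tips_ahead)
names="turner stand sheet oatcake rack salt_shaker spice_jar pepper_mill tin apple".split()
for c in ["scene","side"]:
    p=snapshot(c); K,T=cam(p); print(c,np.round(K,1).tolist(),np.round(T,3).tolist())
    cv2.imwrite(f"pics/{c}0.png",p["img"])
    np.savez(f"{c}0.npz",K=K,T=T)
    for n in names:
        for r in spotter.trace(n,p)[:2]:
            m=r["region"]; ys,xs=np.nonzero(m); print(n,round(r["conf"],2),r["box"],m.sum(),xs.mean().round(1),ys.mean().round(1)) 
            np.save(f"m_{c}_{n}.npy",m) if r["conf"]>.5 else 0
E
```

```text
{'time': 0.0, 'joint_positions': [1.0779, 0.0879, 1.3722, -0.0, 1.6836, -0.1031], 'qvel': [-0.0014, -0.0007, 0.0009, -0.0015, 0.0004, 0.0002], 'joint_torque': [0.0005, -34.0174, -30.2432, 0.0719, 0.033, -0.0002], 'tool_pos': [0.2088, 0.5083, 0.2153], 'ee_rot': [-3.1394, -0.0002, 2.7518], 'wrist_force': [0.4438, 0.7249, -0.4301], 'wrist_torque': [0.0594, -0.0041, 0.0162], 'finger_force': 0.0, 'width': 0.0942} 0.011
scene [[473.8, 0.0, 276.0], [0.0, 473.8, 204.2], [0.0, 0.0, 1.0]] [[0.69, -0.465, 0.555, -0.255], [-0.724, -0.424, 0.544, -0.779], [-0.018, -0.777, -0.629, 1.021], [0.0, 0.0, 0.0, 1.0]]
turner 0.66 [215.6, 132.8, 12.5, 44.8] 256 226.4 153.3
turner 0.54 [373.4, 319.6, 30.4, 32.9] 835 385.5 334.9
stand 0.67 [207.9, 165.7, 33.3, 35.0] 775 223.1 183.9
sheet 0.55 [319.1, 247.7, 77.1, 57.6] 1406 363.4 274.3
oatcake 0.62 [334.2, 261.8, 42.2, 32.2] 945 354.7 277.2
rack 0.84 [282.1, 185.6, 37.4, 41.9] 87 299.2 211.5
salt_shaker 0.55 [243.4, 186.1, 14.3, 23.2] 269 252.0 199.3
spice_jar 0.62 [315.5, 220.9, 19.3, 34.0] 480 323.1 234.6
spice_jar 0.2 [278.5, 178.2, 48.5, 50.5] 387 302.4 
[... 541 characters left out ...]
231.9, 19.6, 29.7] 444 318.3 245.2
stand 0.75 [236.1, 184.0, 26.3, 24.4] 560 250.3 195.8
sheet 0.59 [309.6, 259.6, 69.1, 49.6] 1189 347.5 284.9
oatcake 0.75 [319.9, 274.7, 36.4, 24.9] 736 337.0 284.7
oatcake 0.31 [287.6, 203.3, 43.3, 33.1] 152 315.9 218.4
rack 0.55 [287.8, 204.9, 44.7, 35.9] 233 307.5 219.8
rack 0.34 [328.4, 318.1, 28.8, 35.3] 831 343.4 334.9
salt_shaker 0.65 [265.3, 197.0, 12.3, 26.2] 242 269.2 209.9
spice_jar 0.96 [307.0, 231.3, 20.3, 28.5] 400 318.3 245.4
spice_jar 0.43 [318.2, 215.6, 6.4, 8.5] 18 318.1 218.4
pepper_mill 0.88 [229.4, 151.8, 16.8, 33.7] 372 237.4 169.2
tin 0.82 [180.6, 179.2, 18.2, 22.5] 366 188.5 191.6
apple 0.59 [328.2, 320.7, 33.5, 27.7] 848 343.2 334.7
```

Run:
```python
from h import *
a=cv2.imread("pics/scene0.png")[110:370,110:430]; a=cv2.resize(a,None,fx=2.3,fy=2.3,interpolation=cv2.INTER_CUBIC); cv2.imwrite("pics/s_crop.png",a)
o=robot.get_obs(); p=snapshot("wrist"); K,T=cam(p,o); print(np.round(K,1).tolist(),np.round(p["hand_eye"],3).tolist()); cv2.imwrite("pics/w0.png",p["img"])
H={'turner':.19,'stand':.035,'sheet':.004,'oatcake':.006,'rack':.06,'salt_shaker':.045,'spice_jar':.05,'pepper_mill':.085,'tin':.029,'apple':.038}
for n,z in H.items():
    r=[]
    for c in["scene","side"]:
        d=np.load(f"{c}0.npz")
        try:m=np.load(f"m_{c}_{n}.npy")
        except: continue
        ys,xs=np.nonzero(m); r.append(onplane(d['K'],d['T'],[(xs.min()+xs.max())/2,(ys.min()+ys.max())/2],z)[0].round(3).tolist())
    print(n,r)
```

```text
[[324.6, 0.0, 278.2], [0.0, 324.6, 209.4], [0.0, 0.0, 1.0]] [[-0.001, -0.963, -0.268, 0.078], [1.0, -0.001, 0.001, -0.0], [-0.001, -0.268, 0.963, -0.168], [0.0, 0.0, 0.0, 1.0]]
turner [[0.319, -0.524, 0.19], [0.549, 0.207, 0.19]]
stand [[0.573, 0.292, 0.035], [0.574, 0.291, 0.035]]
sheet [[0.568, -0.297, 0.004], [0.569, -0.297, 0.004]]
oatcake [[0.55, -0.295, 0.006], [0.551, -0.291, 0.006]]
rack [[0.64, -0.013, 0.06], [0.642, -0.027, 0.06]]
salt_shaker [[0.572, 0.144, 0.045], [0.577, 0.143, 0.045]]
spice_jar [[0.59, -0.145, 0.05], [0.589, -0.147, 0.05]]
pepper_mill [[0.592, 0.433, 0.085], [0.597, 0.438, 0.085]]
tin [[0.645, 0.508, 0.029], [0.384, 0.468, 0.029]]
apple [[0.423, -0.478, 0.038], [0.424, -0.478, 0.038]]
```

View pics/s_crop.png

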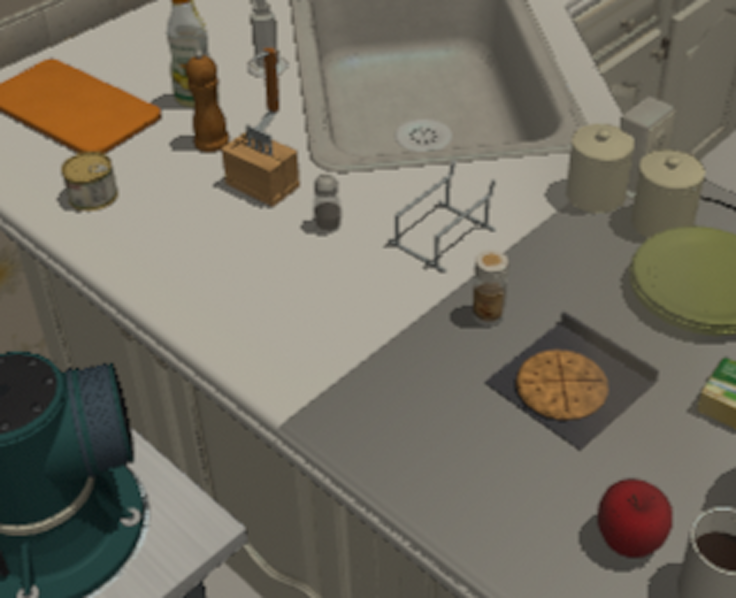

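View pics/w0.png

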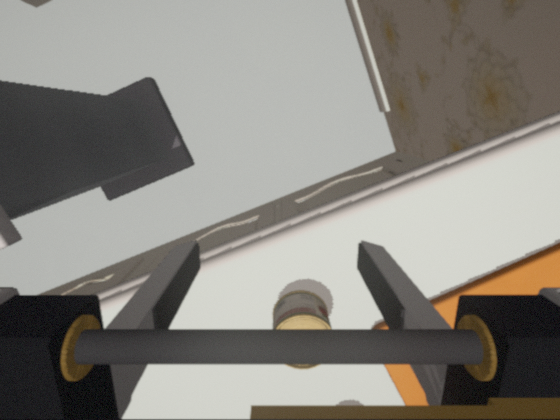

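Scene view: turner handle (crop 272,80) stands in the stand at (260,165), offset to world +x, so the stand's front faces the robot. The rack (440,215) is open toward the robot, and the sheet and oatcake are at (562,383) with the lip at the far side. The wrist view shows the tin (302,325) and the cart edge. I'm moving the wrist camera over the worktop now.

>>> {"api": "servo_tool", "payload": {
  "commands": [-0.1,-0.05,-0.115,0,0,10,0.094,-0.35,-0.19,-0.115,0,0,100,0.094,-0.35,-0.19,-0.115,0,0,100,0.094,-0.35,-0.19,-0.115,0,0,100,0.094,-0.35,-0.19,-0.115,0,0,100,0.094,-0.35,-0.19,-0.115,0,0,100,0.094,-0.35,-0.19,-0.115,0,0,100,0.094,-0.35,-0.19,-0.115,0,0,100,0.094,-0.35,-0.19,-0.115,0,0,100,0.094,-0.35,-0.19,-0.115,0,0,100,0.094]
}}

```text
time: 2.4
tool_pos: [0.4608, 0.1997, 0.3315]
ee_rot: [3.142, -0.0, 1.003]
wrist_force: [-0.0, -0.8, -1.4]
width: 0.0942
finger_force: 0.0
```

>>> {"api": "servo_tool", "payload": {
  "commands": [0,0,0,0,0,58,0.094,0,0,0,0,0,58,0.094,0,0,0,0,0,58,0.094,0,0,0,0,0,58,0.094,0,0,0,0,0,58,0.094,0,0,0,0,0,58,0.094,0,0,0,0,0,58,0.094]
}}

```text
time: 3.28
tool_pos: [0.4605, 0.2, 0.3316]
ee_rot: [-3.141, -0.0, -0.005]
wrist_force: [-0.7, 0.1, 0.4]
width: 0.0939
finger_force: 0.0
```

```bash
cat > look.py <<'E'
import sys
from h import *
def look(tag,names):
    o=robot.get_obs(); p=snapshot("wrist"); K,T=cam(p,o); cv2.imwrite(f"pics/{tag}.png",p["img"])
    np.savez(f"{tag}.npz",K=K,T=T); print("q",np.round(o["joint_positions"],4).tolist(),"tcp",np.round(o["tool_pos"],4).tolist(),np.round(o["ee_rot"],4).tolist())
    for n in names:
        for r in spotter.trace(n,p)[:2]:
            m=r["region"]; ys,xs=np.nonzero(m); print(n,round(r["conf"],2),np.round(r["box"]).tolist(),m.sum(),xs.mean().round(1),ys.mean().round(1)) 
            if r["conf"]>.5: np.save(f"m_{tag}_{n}.npy",m)
if __name__=="__main__": look(sys.argv[1],sys.argv[2:])
E
python3 look.py w1 turner stand rack sheet oatcake salt_shaker pepper_mill tin spice_jar
```

```text
q [0.2967, -0.0139, 1.2489, 0.0, 1.9064, 1.8724] tcp [0.4605, 0.2, 0.3316] [-3.1415, -0.0002, -0.0049]
turner 0.74 [138.0, 7.0, 89.0, 87.0] 2442 173.9 43.6
stand 0.73 [158.0, 54.0, 92.0, 68.0] 4024 206.4 89.6
rack 0.64 [503.0, 59.0, 57.0, 39.0] 1792 534.0 80.1
rack 0.61 [380.0, 0.0, 93.0, 69.0] 969 430.6 44.6
salt_shaker 0.63 [301.0, 71.0, 34.0, 35.0] 950 317.1 89.5
pepper_mill 0.69 [11.0, 35.0, 115.0, 62.0] 4804 67.8 67.2
pepper_mill 0.48 [297.0, 71.0, 36.0, 35.0] 971 316.8 89.3
tin 0.94 [68.0, 198.0, 69.0, 58.0] 2894 100.9 226.3
spice_jar 0.95 [505.0, 59.0, 54.0, 38.0] 1729 534.5 80.2
```

View pics/w1.png

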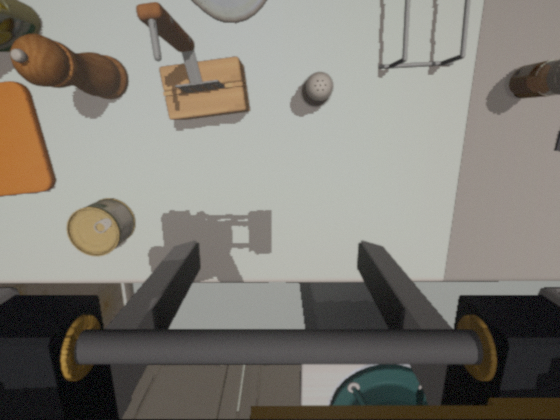

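Wrist view: the stand's top is at (160–246, 57–118), with the slot across at about (200,88). The handle end is at (150,12), the rack's front at (380–465,65), and the worktop's front edge at row 282. Next I fit the stand's pose.

```bash
cat > fit.py <<'E'
from h import *
from scipy.optimize import minimize
def box(a,b):
    return np.array([[x,y,z] for x in(a[0],b[0]) for y in(a[1],b[1]) for z in(a[2],b[2])],float)
def hullfit(parts,masks,x0,z=0):
    """parts: list of point sets; masks: list of (K,T,mask). planar pose fit by IoU"""
    def cost(v):
        c=0; Rz=R.from_euler('z',v[2]).as_matrix()
        for K,T,m in masks:
            im=np.zeros((m.shape[0]*2,m.shape[1]*2),np.uint8)
            for P in parts:
                u=proj(K,T,P@Rz.T+[v[0],v[1],z]); h=cv2.convexHull(np.round((u*2+.5)*16).astype(np.int32).reshape(-1,1,2))
                cv2.fillConvexPoly(im,h,1,shift=4)
            mm=cv2.resize(m.astype(np.uint8),None,fx=2,fy=2,interpolation=cv2.INTER_NEAREST)
            c-= (im&mm).sum()/max(1,(im|mm).sum())
        return c
    best=None
    for dy in(-.15,0,.15):
        r=minimize(cost,[x0[0],x0[1],x0[2]+dy],method='Nelder-Mead',options=dict(initial_simplex=np.array([[x0[0],x0[1],x0[2]+dy]]*4)+np.array([[0,0,0],[.01,0,0],[0,.01,0],[0,0,.1]])))
        if best is None or r.fun<best.fun: best=r
    return best
def masks(n,tags):
    out=[]
    for t in tags:
        d=np.load(f"{t}.npz"); out.append((d['K'],d['T'],np.load(f"m_{t}_{n}.npy")))
    return out
E
python3 - <<'E'
from fit import *
d=np.load("w1.npz");K,T=d['K'],d['T']
r=hullfit([box([-.032,-.05,0],[.032,.05,.07])],masks("stand",["w1"]),[.573,.292,0]); print("stand",r.x,r.fun)
s=onplane(K,T,[[160,68],[240,57],[246,108],[170,118]],.07); print(s.round(3).tolist(),s.mean(0))
print("edge",onplane(K,T,[[200,282]],0)[0])
print("handle tip",onplane(K,T,[[150,12]],.225)[0],"slot line",onplane(K,T,[[180,91],[224,85]],.07))
print("rack feet", onplane(K,T,[[383,67],[455,63]],0.003).round(3).tolist())
E
```

```text
stand [0.5756854  0.29320231 0.11717668] -0.836929956840518
[[0.6, 0.344, 0.07], [0.611, 0.246, 0.07], [0.552, 0.241, 0.07], [0.54, 0.338, 0.07]] [0.57586356 0.29217509 0.07      ]
edge [ 2.71501622e-01  3.34832972e-01 -5.55111512e-17]
handle tip [0.6164866  0.29564567 0.225     ] slot line [[0.5728315  0.32224882 0.07      ]
 [0.57953261 0.26696244 0.07      ]]
rack feet [[0.609, 0.051, 0.003], [0.613, -0.05, 0.003]]
```

Run:
```python
import cv2
a=cv2.imread("pics/w1.png")[0:130,120:270]; cv2.imwrite("pics/w1c.png",cv2.resize(a,None,fx=4,fy=4,interpolation=cv2.INTER_CUBIC))
```

```text
(no output)
```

View pics/w1c.png

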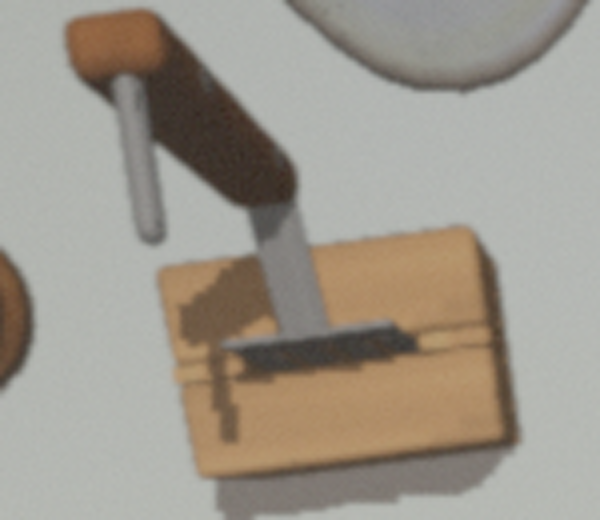

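>>> {"api": "servo_tool", "payload": {
  "commands": [0.06,-0.035,0.02,0,0,-7,0.094,0.12,-0.07,0.03,0,0,-7,0.094,0.18,-0.1,0.03,0,0,-7,0.094,0.18,-0.1,0.03,0,0,-7,0.094]
}}

```text
time: 4.28
tool_pos: [0.6432, 0.3001, 0.2966]
ee_rot: [3.14, 0.006, 0.117]
wrist_force: [0.2, -0.3, -0.3]
width: 0.094
finger_force: 0.0
```

>>> {"api": "servo_tool", "payload": {
  "commands": [0,0,0,0,-10,0,0.094,0,0,0,0,-20,0,0.094,0,0,0.02,0,-25,0,0.094,0,0,0.03,0,-25,0,0.094,0,0,0.03,0,-25,0,0.094]
}}

```text
time: 4.9
tool_pos: [0.632, 0.2955, 0.2674]
ee_rot: [-3.139, 0.428, 0.117]
wrist_force: [-0.3, 0.1, 0.4]
width: 0.0939
finger_force: 0.0
```

```bash
python3 look.py w2 turner stand
```

```text
q [0.3148, 0.8473, 0.2737, 0.1305, 2.4361, 1.8509] tcp [0.632, 0.2955, 0.2674] [-3.1387, 0.4277, 0.1169]
turner 0.7 [254.0, 154.0, 47.0, 105.0] 2524 273.5 193.4
stand 0.8 [230.0, 109.0, 89.0, 78.0] 5138 274.4 142.8
```

>>> {"api": "servo_tool", "payload": {
  "commands": [0.01,0,0.03,0,0,0,0.094,0.015,0,0.05,0,0,0,0.094,0.015,0,0.05,0,0,0,0.094]
}}

```text
time: 5.42
tool_pos: [0.6243, 0.2948, 0.2162]
ee_rot: [-3.139, 0.428, 0.117]
wrist_force: [0.4, 0.5, -1.0]
width: 0.0939
finger_force: 0.0
```

```bash
python3 look.py w3 turner stand
```

```text
q [0.3169, 0.7811, 0.4854, 0.1138, 2.2922, 1.8284] tcp [0.6243, 0.2948, 0.2162] [-3.1388, 0.4284, 0.1171]
turner 0.75 [245.0, 178.0, 58.0, 137.0] 4168 272.4 231.1
turner 0.46 [105.0, 229.0, 67.0, 66.0] 2579 135.5 259.7
stand 0.75 [221.0, 121.0, 106.0, 86.0] 6770 274.0 158.6
```

View pics/w3.png

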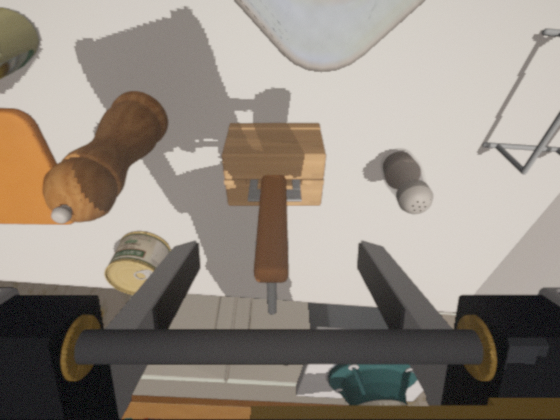

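Run:
```python
from h import *
from scipy.optimize import least_squares
D=[([1.0779,.0879,1.3722,0,1.6836,-.1031],[.2088,.5083,.2153]),([.2967,-.0139,1.2489,0,1.9064,1.8724],[.4605,.2,.3316]),([.3148,.8473,.2737,.1305,2.4361,1.8509],[.632,.2955,.2674]),([.3169,.7811,.4854,.1138,2.2922,1.8284],[.6243,.2948,.2162])]
def fk(v,q):
    h,r0,L1,A,B,d=v
    ry=lambda a:R.from_euler('y',a); rz=lambda a:R.from_euler('z',a)
    Rr=rz(q[0])*ry(q[1]); p=rz(q[0]).apply([r0,0,h])+Rr.apply([0,0,L1]); Rr=Rr*ry(q[2]); p=p+Rr.apply([B,0,A])
    Rr=Rr*rz(q[3])*ry(q[4]); return p+Rr.apply([0,0,d])
for B0 in(0,):
    f=lambda v:np.concatenate([*(1e3*(fk(v,q)-p) for q,p in D), 2*(v-[.3,0,.4,.4,0,.2])*[1,3,1,1,3,1]])
    s=least_squares(f,[.3,0,.4,.4,B0,.2]); print(s.x.round(4),np.abs(f(s.x)).max())
d=np.load("w3.npz");K,T=d['K'],d['T']; print(onplane(K,T,[[272,279],[258,279],[288,279]],.223).round(4).tolist())
print(proj(K,T,[[.6165,.2956,.225],[.614,.2955,.18],[.612,.295,.121]]).round())
```

```text
[ 0.517  -0.1117  0.7161  0.5815  0.2277  0.8559] 53.05122609973426
[[0.6178, 0.2976, 0.223], [0.6169, 0.3054, 0.223], [0.6189, 0.2887, 0.223]]
[[275. 284.]
 [276. 231.]
 [277. 182.]]
```

```bash
cat > kin.py <<'E'
from h import *
from scipy.optimize import least_squares
D=[([1.0779,.0879,1.3722,0,1.6836,-.1031],[.2088,.5083,.2153]),([.2967,-.0139,1.2489,0,1.9064,1.8724],[.4605,.2,.3316]),([.3148,.8473,.2737,.1305,2.4361,1.8509],[.632,.2955,.2674]),([.3169,.7811,.4854,.1138,2.2922,1.8284],[.6243,.2948,.2162])]
ry=lambda a:R.from_euler('y',a); rz=lambda a:R.from_euler('z',a)
def fk(v,q,s=1):
    h,r0,L1,A,B,d,l=v
    Rr=rz(q[0])*ry(q[1]); p=rz(q[0]).apply([r0,l,h])+Rr.apply([0,0,L1]); Rr=Rr*ry(q[2]); p=p+Rr.apply([B,0,A])
    Rr=Rr*rz(s*q[3])*ry(q[4]); return p+Rr.apply([0,0,d]), Rr*rz(np.pi/2-0)*rz(q[5])
lo=[-40,-.76,.27,-1.08,.17,-2.57]
def fit(s):
    f=lambda v:np.concatenate([*(1e3*(fk(v,q,s)[0]-p) for q,p in D), 2*(v-[.3,0,.45,.45,.05,.2,.057])])
    r=least_squares(f,[.3,0,.45,.45,.05,.2,.057]); return r.x,np.abs(f(r.x)[:12]).max()
E
python3 - <<'E'
from kin import *
for s in(1,-1):
    v,e=fit(s); print(s,v.round(4),e)
    for q,p in D: print(np.round(fk(v,q,s)[1].as_euler('xyz'),3))
E
```

```text
1 [ 1.523e-01 -4.000e-04  4.492e-01  5.002e-01  1.005e-01  3.399e-01
  5.660e-02] 0.03067363237080345
[-3.139 -0.     2.752]
[-3.142 -0.    -0.005]
[-3.139  0.428  0.117]
[-3.139  0.428  0.117]
-1 [-0.1509  0.0922  0.2274  0.4326 -0.0054 -0.0888  0.0672] 18.54392628316448
[-3.139 -0.     2.752]
[-3.142 -0.    -0.005]
[ 2.902  0.357 -0.09 ]
[ 2.918  0.368 -0.04 ]
```

>>> {"api": "servo_tool", "payload": {
  "commands": [0.003,0,0.02,0,0,0,0.094,0.007,-0.001,0.045,0,0,0,0.094,0.007,-0.001,0.045,0,0,0,0.094,0.007,-0.001,0.045,0,0,0,0.0,0.007,-0.001,0.045,0,0,0,0.0,0.007,-0.001,0.045,0,0,0,0.0,0.007,-0.001,0.045,0,0,0,0.0]
}}

```text
time: 6.45
tool_pos: [0.6125, 0.2942, 0.1713]
ee_rot: [-3.139, 0.429, 0.116]
wrist_force: [1.3, -0.1, -0.2]
width: 0.0571
finger_force: 0.0
```

>>> {"api": "servo_tool", "payload": {
  "commands": [0,0,0,0,0,0,0,0,0,0,0,0,0,0,0,0,0,0,0,0,0,0,0,0,0,0,0,0]
}}

```text
time: 6.95
tool_pos: [0.6122, 0.2947, 0.1708]
ee_rot: [-3.138, 0.43, 0.118]
wrist_force: [-0.5, 1.2, -0.2]
width: 0.0196
finger_force: 30.0
```

```bash
cat >> kin.py <<'E'
V,_=fit(1); LO=np.array([-3.1,-.76,.27,-1.08,.17,-2.57]); HI=np.array([3.1,2.03,2.55,4.22,2.65,2.57])
def ik(p,Rt,q0):
    def f(q):
        pp,Rr=fk(V,q); return np.concatenate([(pp-p)*5,(Rt.inv()*Rr).as_rotvec()])
    r=least_squares(f,np.clip(q0,LO+1e-3,HI-1e-3),bounds=(LO,HI)); return r.x,np.abs(r.fun).max()
def Rlay(psi,a):
    z=np.array([np.cos(psi)*np.cos(a),np.sin(psi)*np.cos(a),-np.sin(a)]); x=np.array([np.cos(psi)*np.sin(a),np.sin(psi)*np.sin(a),np.cos(a)])
    return R.from_matrix(np.c_[x,np.cross(z,x),z])
E
python3 - <<'E'
from kin import *
o=robot.get_obs(); print(np.round(o["joint_positions"],3),o["width"],o["finger_force"],o["tool_pos"])
q0=o["joint_positions"]
for deg in range(-120,121,20):
  for G in([.42,.1],[.42,0.],[.45,-.05],[.42,.2]):
    for seed in (0,1,2):
        Rt=Rlay(np.radians(deg),.41); p=np.array([*G,.04])+.008*Rt.as_matrix()[:,2]
        qs=np.array(q0); qs[3]=[0,1.5,3][seed]
        q,e=ik(p,Rt,qs)
        if e<1e-4: print(deg,G,seed,q.round(2).tolist())
E
```

```text
[0.321 0.739 0.642 0.108 2.179 1.818] 0.019635254759665478 29.98172700405121 [0.61217907 0.29468749 0.1708471 ]
-120 [0.42, 0.1] 1 [0.48, 0.69, 1.38, -0.6, 2.08, -2.14]
-120 [0.42, 0.0] 1 [0.34, 0.61, 1.52, -0.7, 1.96, -2.21]
-120 [0.45, -0.05] 1 [0.25, 0.62, 1.5, -0.77, 1.92, -2.28]
-120 [0.42, 0.2] 1 [0.6, 0.79, 1.2, -0.51, 2.21, -2.08]
-100 [0.42, 0.1] 1 [0.61, 0.59, 1.55, -0.76, 1.91, -2.26]
-100 [0.42, 0.0] 1 [0.46, 0.49, 1.71, -0.85, 1.78, -2.3]
-100 [0.45, -0.05] 1 [0.36, 0.49, 1.7, -0.92, 1.71, -2.35]
-100 [0.42, 0.2] 1 [0.73, 0.7, 1.35, -0.69, 2.04, -2.23]
-80 [0.42, 0.1] 1 [0.72, 0.47, 1.75, -0.91, 1.71, -2.33]
-80 [0.42, 0.0] 1 [0.57, 0.35, 1.92, -1.01, 1.58, -2.35]
20 [0.45, -0.05] 0 [-1.01, -0.14, 2.5, 1.41, 1.14, -0.7]
20 [0.45, -0.05] 1 [-1.01, -0.14, 2.5, 1.41, 1.14, -0.7]
20 [0.45, -0.05] 2 [-1.01, -0.14, 2.5, 1.41, 1.14, -0.7]
40 [0.42, 0.1] 0 [-0.75, -0.19, 2.54, 1.35, 1.2, -0.7]
40 [0.42, 0.1] 1 [-0.75, -0.19, 2.54, 1.35, 1.2, -0.7]
40 [0.42, 0.1] 2 [-0.75, -0.19, 2.54, 1.35, 1.2, -0.7]
40 [0.42, 0.0] 0 [-1.02, -0.02, 2.4, 1.18, 1.38, -0.79]
40 [0.42, 0.0] 1 [-1.0
[... 2269 characters left out ...]
65, -0.83]
120 [0.42, 0.1] 0 [-0.37, 0.55, 1.62, 0.66, 1.95, -0.98]
120 [0.42, 0.1] 1 [-0.37, 0.55, 1.62, 0.66, 1.95, -0.98]
120 [0.42, 0.1] 2 [-0.37, 0.55, 1.62, 0.66, 1.95, -0.98]
120 [0.42, 0.0] 0 [-0.52, 0.61, 1.52, 0.55, 2.05, -1.07]
120 [0.42, 0.0] 1 [-0.52, 0.61, 1.52, 0.55, 2.05, -1.07]
120 [0.42, 0.0] 2 [-0.52, 0.61, 1.52, 0.55, 2.05, -1.07]
120 [0.45, -0.05] 0 [-0.56, 0.69, 1.38, 0.52, 2.12, -1.07]
120 [0.45, -0.05] 1 [-0.56, 0.69, 1.38, 0.52, 2.12, -1.07]
120 [0.45, -0.05] 2 [-0.56, 0.69, 1.38, 0.52, 2.12, -1.07]
120 [0.42, 0.2] 0 [-0.21, 0.52, 1.67, 0.79, 1.85, -0.89]
120 [0.42, 0.2] 1 [-0.21, 0.52, 1.67, 0.79, 1.85, -0.89]
120 [0.42, 0.2] 2 [-0.21, 0.52, 1.67, 0.79, 1.85, -0.89]
```

```bash
cat >> kin.py <<'E'
def path(wps,q0,n=8):
    """wps: list of (p,R) starting with current; prints tool-frame relative command and joint checks"""
    q=np.array(q0)
    for (p0,R0),(p1,R1) in zip(wps,wps[1:]):
        rv=(R0.inv()*R1).as_rotvec(); emax=0; qa=q
        for t in np.linspace(0,1,n+1)[1:]:
            q,e=ik(p0+t*(np.array(p1)-p0),R0*R.from_rotvec(rv*t),q); emax=max(e,emax)
        print("shift",R0.inv().apply(np.array(p1)-p0).round(4).tolist(),"rot",np.degrees(rv).round(2).tolist(),"err",round(emax,4),"q",q.round(2).tolist())
def cur():
    o=robot.get_obs(); return (np.array(o["tool_pos"]),R.from_euler('xyz',o["ee_rot"])),o["joint_positions"]
E
python3 - <<'E'
from kin import *
c,q=cur(); p0,R0=c
RB=rz(np.pi/2-.118)*R0; RC=Rlay(np.pi/2,.41)
for B in ([.42,.05,.3],[.45,.08,.3]):
  path([c,(p0+[0,0,.095],R0),(np.array(B),RB),(np.array([.42,-.03,.2]),RC),(np.array([.42,-.03,.04])+.008*RC.as_matrix()[:,2],RC)],q)
E
```

```text
shift [-0.0396, -0.0003, -0.0863] rot [0.0, 0.0, 0.0] err 0.0 q [0.32, 0.77, 0.41, 0.13, 2.38, 1.85]
shift [-0.2138, 0.2207, 0.0596] rot [-34.71, -0.3, -75.65] err 0.0 q [0.3, -0.11, 1.46, -0.43, 1.9, 0.19]
shift [-0.031, 0.0005, 0.1243] rot [-0.17, 91.16, -0.21] err 0.0 q [-0.79, 0.22, 1.68, 0.83, 2.08, -0.7]
shift [-0.1467, -0.0, 0.0718] rot [0.0, 0.0, 0.0] err 0.0 q [-0.78, 0.46, 1.77, 0.75, 1.84, -0.94]
shift [-0.0396, -0.0003, -0.0863] rot [0.0, 0.0, 0.0] err 0.0 q [0.32, 0.77, 0.41, 0.13, 2.38, 1.85]
shift [-0.1835, 0.1944, 0.0458] rot [-34.71, -0.3, -75.65] err 0.0 q [0.34, -0.02, 1.38, -0.43, 1.91, 0.23]
shift [-0.0583, -0.0294, 0.1369] rot [-0.17, 91.16, -0.21] err 0.0 q [-0.79, 0.22, 1.68, 0.83, 2.08, -0.7]
shift [-0.1467, -0.0, 0.0718] rot [0.0, 0.0, 0.0] err 0.0 q [-0.78, 0.46, 1.77, 0.75, 1.84, -0.94]
```

>>> {"api": "servo_tool", "payload": {
  "commands": [-0.01,0,-0.0216,0,0,0,0,-0.02,0,-0.0432,0,0,0,0,-0.03,0,-0.0648,0,0,0,0,-0.04,0,-0.0865,0,0,0,0,-0.04,0,-0.0865,0,0,0,0]
}}

```text
time: 7.58
tool_pos: [0.6126, 0.2942, 0.2683]
ee_rot: [-3.138, 0.425, 0.117]
wrist_force: [0.2, -0.2, -1.5]
width: 0.0203
finger_force: 30.0
```

>>> {"api": "servo_tool", "payload": {
  "commands": [-0.027,0.028,0.008,-4.3,0,-9.5,0,-0.053,0.055,0.015,-8.7,0,-18.9,0,-0.08,0.083,0.022,-13,0,-28.4,0,-0.107,0.11,0.03,-17.4,-0.1,-37.8,0,-0.134,0.138,0.037,-21.7,-0.2,-47.3,0,-0.16,0.165,0.045,-26,-0.2,-56.7,0,-0.187,0.193,0.052,-30.4,-0.3,-66.2,0,-0.214,0.221,0.06,-34.7,-0.3,-75.6,0,-0.214,0.221,0.06,-34.7,-0.3,-75.6,0]
}}

```text
time: 8.7
tool_pos: [0.4162, 0.0478, 0.2997]
ee_rot: [-3.138, 0.432, 1.569]
wrist_force: [0.6, 0.3, -1.7]
width: 0.0196
finger_force: 30.0
```

>>> {"api": "servo_tool", "payload": {
  "commands": [-0.003,0,0.012,0,9,0,0,-0.006,0,0.024,0,18,0,0,-0.009,0,0.037,0,27,0,0,-0.012,0,0.049,0,36,0,0,-0.015,0,0.062,0,45,0,0,-0.018,0,0.074,0,54,0,0,-0.021,0,0.086,0,63,0,0,-0.024,0,0.098,0,72,0,0,-0.028,0,0.111,0,81,0,0,-0.031,0,0.124,0,91,0,0]
}}

```text
time: 9.95
tool_pos: [0.4196, -0.0323, 0.1997]
ee_rot: [-3.131, -1.16, 1.555]
wrist_force: [0.4, 0.2, -1.5]
width: 0.0194
finger_force: 30.0
```

Run:
```python
from kin import *
c,q=cur(); print(c[0].round(4),c[1].as_euler('xyz').round(3),c[1].as_matrix().round(3).tolist(),robot.get_obs()["width"])
for n in("scene","side"):
    p=snapshot(n); K,T=cam(p); u=proj(K,T,[c[0]])[0].astype(int); cv2.imwrite(f"t_{n}.png",cv2.resize(p["img"][u[1]-60:u[1]+60,u[0]-60:u[0]+60],None,fx=3.3,fy=3.3,interpolation=cv2.INTER_CUBIC))
cv2.imwrite("pics/lay1.png",np.hstack([cv2.imread("t_scene.png"),cv2.imread("t_side.png")]))
RC=Rlay(np.pi/2,.41); path([c,(np.array([.42,-.03,.04])+.008*RC.as_matrix()[:,2],RC)],q)
```

```text
[ 0.4196 -0.0323  0.1997] [-3.131 -1.16   1.555] [[0.006, 1.0, 0.004], [0.399, -0.006, 0.917], [0.917, -0.004, -0.399]] 0.019414657133766836
shift [-0.1455, 0.001, 0.0738] rot [0.23, 0.02, -0.37] err 0.0 q [-0.78, 0.46, 1.77, 0.75, 1.84, -0.94]
```

View pics/lay1.png

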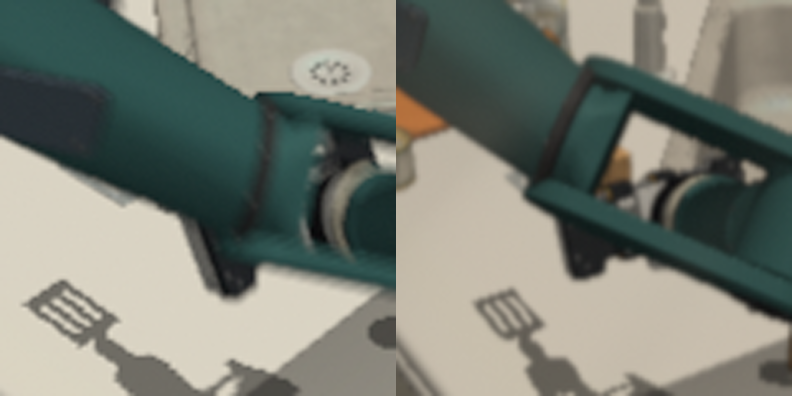

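The wrist and arm hide the turner, but its shadow shows the blade level and pointing +y. I'm lowering it.

>>> {"api": "servo_tool", "payload": {
  "commands": [-0.035,0,0.015,0,0,0,0,-0.07,0,0.03,0,0,0,0,-0.105,0.001,0.045,0,0,0,0,-0.13,0.001,0.057,0,0,0,0,-0.135,0.001,0.059,0,0,0,0,-0.138,0.001,0.06,0,0,0,0]
}}

```text
time: 10.8
tool_pos: [0.42, -0.0318, 0.051]
ee_rot: [-3.137, -1.154, 1.564]
wrist_force: [0.1, -0.0, -1.1]
width: 0.0197
finger_force: 30.0
```

>>> {"api": "servo_tool", "payload": {
  "commands": [-0.003,0,0.0013,0,0,0,0,-0.006,0,0.0026,0,0,0,0,-0.009,0,0.004,0,0,0,0,-0.012,0,0.005,0,0,0,0,-0.012,0,0.005,0,0,0,0]
}}

```text
time: 11.42
tool_pos: [0.4191, -0.0318, 0.0371]
ee_rot: [-3.132, -1.157, 1.558]
wrist_force: [0.2, 0.2, -0.9]
width: 0.0198
finger_force: 30.0
```

```bash
python3 look.py w4 turner
```

```text
q [-0.7911, 0.4603, 1.7565, 0.7361, 1.8513, -0.9411] tcp [0.4191, -0.0318, 0.0371] [-3.1322, -1.157, 1.5584]
turner 0.58 [248.0, 169.0, 61.0, 216.0] 6929 278.5 250.5
```

View pics/w4.png

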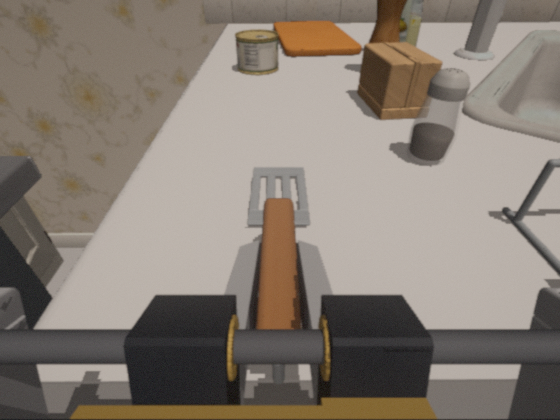

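The turner is right way up, blade at (279,195), just above the worktop. I'll lower the last few millimetres and let go.

>>> {"api": "servo_tool", "payload": {
  "commands": [-0.0015,0,0.0007,0,0,0,0,-0.003,0,0.0013,0,0,0,0,-0.0045,0,0.002,0,0,0,0]
}}

```text
time: 11.9
tool_pos: [0.4194, -0.0317, 0.0333]
ee_rot: [-3.136, -1.159, 1.562]
wrist_force: [-0.5, -2.5, 3.1]
width: 0.0199
finger_force: 30.0
```

>>> {"api": "servo_tool", "payload": {
  "commands": [-0.0045,0,0.002,0,0,0,0.05,-0.0045,0,0.002,0,0,0,0.07,-0.0045,0,0.002,0,0,0,0.07,-0.0045,0,0.002,0,0,0,0.07,-0.0045,0,0.002,0,0,0,0.07,-0.0045,0,0.002,0,0,0,0.07]
}}

```text
time: 12.65
tool_pos: [0.4192, -0.0318, 0.0274]
ee_rot: [-3.134, -1.156, 1.56]
wrist_force: [-0.1, -0.1, -0.2]
width: 0.0698
finger_force: 0.0
```

```bash
python3 look.py w5 turner
python3 - <<'E'
from kin import *
c,q=cur(); print(c[0].round(4),robot.get_obs()["width"])
# retreat then view pose: tool down yaw 0, over between turner and sheet
z=c[1].as_matrix()[:,2]
p1=c[0]-.10*z; RD=R.from_euler('xyz',[np.pi,0,np.pi/2]); RE=R.from_euler('xyz',[np.pi,0,0.])
path([c,(p1,c[1]),(np.array([.42,-.05,.30]),RD),(np.array([.46,-.15,.33]),RE)],q)
path([(p1,c[1]),(np.array([.46,-.15,.33]),RE)],q)
E
```

```text
q [-0.7909, 0.4774, 1.7571, 0.7326, 1.8375, -0.9541] tcp [0.4192, -0.0318, 0.0274] [-3.1335, -1.1565, 1.5598]
turner 0.63 [247.0, 159.0, 66.0, 221.0] 7422 278.6 246.1
[ 0.4192 -0.0318  0.0274] 0.06995604552158931
shift [-0.0, 0.0, -0.1] rot [0.0, 0.0, 0.0] err 0.0 q [-0.9, 0.51, 1.59, 0.68, 2.0, -0.93]
shift [0.2422, -0.0, -0.0264] rot [-0.04, -66.27, -0.29] err 0.0 q [-0.25, -0.2, 1.48, 0.0, 1.86, -0.25]
shift [-0.1, 0.04, -0.03] rot [0.0, -0.0, 90.0] err 0.0 q [-0.43, -0.05, 1.29, 0.0, 1.9, 1.14]
shift [0.2296, 0.0402, -0.1299] rot [-51.5, -51.43, 78.62] err 0.0 q [-0.43, -0.05, 1.29, -0.0, 1.9, 1.14]
```

>>> {"api": "servo_tool", "payload": {
  "commands": [0,0,-0.05,0,0,0,0.07,0,0,-0.1,0,0,0,0.07,0,0,-0.1,0,0,0,0.07]
}}

```text
time: 13.12
tool_pos: [0.4203, -0.1267, 0.0686]
ee_rot: [3.14, -1.152, 1.565]
wrist_force: [0.2, -0.2, -0.2]
width: 0.0702
finger_force: 0.0
```

Run:
```python
from kin import *
c,q=cur(); print(c[0].round(4)); path([c,(np.array([.53,-.15,.33]),R.from_euler('xyz',[np.pi,0,0.]))],q,10)
```

```text
[ 0.4203 -0.1267  0.0686]
shift [0.2296, 0.11, -0.1268] rot [-51.09, -51.47, 78.68] err 0.0 q [-0.38, 0.1, 1.14, 0.0, 1.91, 1.19]
```

>>> {"api": "servo_tool", "payload": {
  "commands": [0.046,0.022,-0.025,-5,-5,8,0.07,0.092,0.044,-0.05,-10,-10,16,0.07,0.138,0.066,-0.075,-15,-15,23,0.07,0.184,0.088,-0.1,-20,-20,31,0.07,0.23,0.11,-0.127,-25,-25,39,0.07,0.23,0.11,-0.127,-30,-30,46,0.07,0.23,0.11,-0.127,-35,-35,54,0.07,0.23,0.11,-0.127,-41,-41,62,0.07,0.23,0.11,-0.127,-46,-46,70,0.07,0.23,0.11,-0.127,-51,-51.5,78.5,0.07]
}}

```text
time: 14.38
tool_pos: [0.529, -0.1462, 0.3287]
ee_rot: [-3.129, -0.006, 0.021]
wrist_force: [-0.0, -0.6, -0.0]
width: 0.0699
finger_force: 0.0
```

>>> {"api": "servo_tool", "payload": {
  "commands": [0,0,0,0,0,0,0.07,0,0,0,0,0,0,0.07]
}}

```text
time: 14.62
tool_pos: [0.5294, -0.147, 0.3279]
ee_rot: [-3.124, -0.009, 0.026]
wrist_force: [-0.9, -0.8, -0.1]
width: 0.0699
finger_force: 0.0
```

```bash
python3 look.py w6 turner rack sheet oatcake spice_jar salt_shaker
```

```text
q [-0.3862, 0.0896, 1.1493, 0.0205, 1.9018, 1.1649] tcp [0.5294, -0.147, 0.3279] [-3.1242, -0.0085, 0.0263]
turner 0.66 [111.0, 223.0, 129.0, 32.0] 1562 161.6 240.2
rack 0.65 [119.0, 0.0, 96.0, 118.0] 1972 164.8 57.6
sheet 0.78 [328.0, 93.0, 116.0, 114.0] 6179 385.6 138.5
oatcake 0.69 [342.0, 127.0, 81.0, 80.0] 4604 382.5 164.2
spice_jar 0.64 [264.0, 123.0, 38.0, 31.0] 982 282.6 137.5
salt_shaker 0.84 [38.0, 126.0, 63.0, 27.0] 1541 68.8 138.6
```

View pics/w6.png

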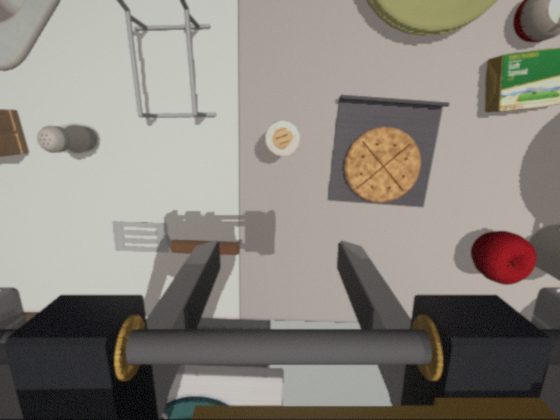

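The turner lies flat: handle (205,246), blade (140,236). The rack's front wire is at row 115 (138–215), the sheet's corners are around (342,97),(440,103),(424,207),(330,200), the oatcake is at (383,164), and the spice jar is at (283,138). Next I fit poses, using an enlarged crop of the rack.

Run:
```python
from fit import *
a=cv2.imread("pics/w6.png"); c=cv2.resize(a[0:130,105:235],None,fx=4.6,fy=4.6,interpolation=cv2.INTER_CUBIC); cv2.imwrite("pics/rackc.png",c)
th=np.linspace(0,2*np.pi,40,endpoint=False)
cake=np.vstack([np.c_[r*np.cos(th),r*np.sin(th),0*th+z] for r,z in((.046,0),(.056,.004),(.056,.012))])
r=hullfit([cake],masks("oatcake",["w6"]),[.551,-.293,0],z=.004); print("oatcake",r.x[:2].round(4),r.fun)
ms=masks("sheet",["w6"]); mo=masks("oatcake",["w6"])
ms=[(K,T,m|o[2]) for (K,T,m),o in zip(ms,mo)]
r=hullfit([box([-.075,-.075,0],[.075,.075,.004]),box([.074,-.075,0],[.077,.075,.021])],ms,[.568,-.297,0.1]); print("sheet",r.x.round(4),r.fun)
d=np.load("w6.npz");K,T=d['K'],d['T']
# handle top face corners z~.042
m=np.load("m_w6_turner.npy"); ys,xs=np.nonzero(m&(np.arange(560)>172)[None]); print("handle mask mean",xs.mean(),ys.mean(),xs.min(),xs.max(),ys.min(),ys.max())
print("handle",onplane(K,T,[[171,240],[171,252],[239,241],[239,254]],.042).round(4).tolist())
print("blade",onplane(K,T,[[115,222],[115,249]],.002).round(4).tolist())
```

```text
oatcake [ 0.5476 -0.2947] -0.9786010859150431
sheet [ 0.564  -0.2972 -0.0472] -0.9748885346639868
handle mask mean 205.2745490981964 246.55711422845692 173 238 241 254
handle [[0.4308, 0.0165, 0.042], [0.4115, 0.0177, 0.042], [0.4325, -0.0856, 0.042], [0.4116, -0.0855, 0.042]]
blade [[0.4434, 0.1199, 0.002], [0.3966, 0.1248, 0.002]]
```

View pics/rackc.png

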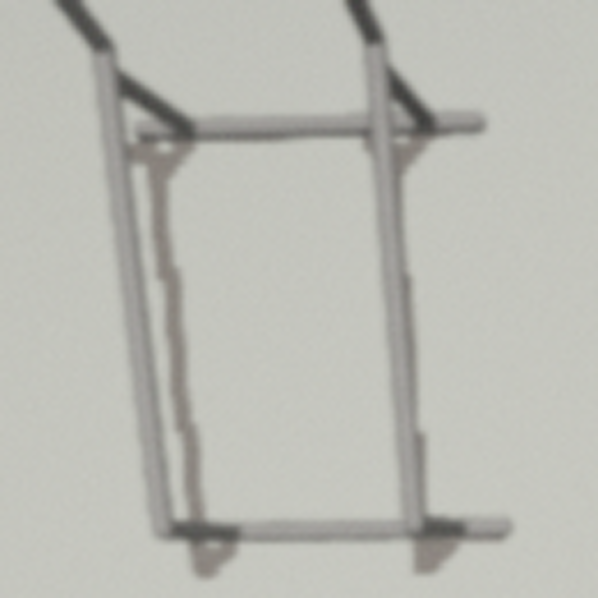

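Run:
```python
from fit import *
from scipy.optimize import least_squares
d=np.load("w6.npz");K,T=d['K'],d['T']
f=lambda P:(np.array(P,float)+.5)/4.6-.5+[105,0]
rails=[(.036,f([[155,470],[134,300],[113,120]])),(-.036,f([[409,470],[395,300],[381,120]]))]
pts=[([-.060,-.05,.004],f([510,527])),([.056,-.05,.004],f([484,121])),([.056,.05,.004],f([136,133]))]
ends=[([-.060,.036,.06],f([162,533])),([-.060,-.036,.06],f([414,528]))]
def res(v):
    Rz=R.from_euler('z',v[2]).as_matrix(); W=lambda P:np.atleast_2d(P)@Rz.T+[v[0],v[1],0]; o=[]
    for y,px in rails:
        a,b=proj(K,T,W([[-.06,y,.06],[.06,y,.06]])); n=np.array([-(b-a)[1],(b-a)[0]])/np.linalg.norm(b-a); o+=list((px-a)@n)
    for P,px in pts: o+=list(.5*(proj(K,T,W(P))[0]-px))
    for P,px in ends: o+=[.5*(proj(K,T,W(P))[0]-px)[1]]
    return np.array(o)
r=least_squares(res,[.66,.0,0.]); print("rack",r.x.round(4),r.fun.round(2))
```

```text
rack [0.6713 0.007  0.0455] [ 0.06  0.13  0.47 -0.32 -0.29 -0.08 -0.46  0.22 -0.64  0.26  1.07 -0.05
 -0.21 -0.25]
```

Run:
```python
from kin import *
c,q=cur(); Rg=R.from_euler('xyz',[np.pi,0,np.radians(90.6)])
path([c,(np.array([.4214,-.01,.15]),Rg),(np.array([.4214,-.01,.028]),Rg)],q)
```

```text
shift [-0.1066, -0.1377, 0.1802] rot [-0.28, -1.13, -89.28] err 0.0 q [-0.16, -0.18, 1.76, -0.0, 1.56, -0.17]
shift [-0.0, -0.0, 0.122] rot [0.0, 0.0, 0.0] err 0.0 q [-0.16, -0.08, 1.93, -0.0, 1.3, -0.17]
```

>>> {"api": "servo_tool", "payload": {
  "commands": [-0.02,-0.025,0.033,0,0,-10,0.07,-0.04,-0.05,0.066,0,0,-20,0.07,-0.06,-0.075,0.1,0,-1,-30,0.07,-0.08,-0.1,0.133,0,-1,-40,0.07,-0.1067,-0.1377,0.18,0,-1,-50,0.07,-0.1067,-0.1377,0.18,0,-1,-60,0.07,-0.1067,-0.1377,0.18,0,-1,-70,0.07,-0.1067,-0.1377,0.18,-0.3,-1.1,-80,0.07,-0.1067,-0.1377,0.18,-0.3,-1.1,-89.3,0.07,-0.1067,-0.1377,0.18,-0.3,-1.1,-89.3,0.07]
}}

```text
time: 16.23
tool_pos: [0.4214, -0.0097, 0.1503]
ee_rot: [3.141, -0.0, 1.58]
wrist_force: [0.5, -0.3, -0.4]
width: 0.07
finger_force: 0.0
```

```bash
python3 look.py w7 turner
python3 - <<'E'
from kin import *
c,q=cur(); Rg=R.from_euler('xyz',[np.pi,0,np.radians(90.6)])
path([c,(np.array([.4214,-.01,.028]),Rg)],q)
a=cv2.imread("pics/w7.png"); hsv=cv2.cvtColor(a,cv2.COLOR_BGR2HSV)
m=np.load("m_w7_turner.npy"); ys,xs=np.nonzero(m); d=np.load("w7.npz")
for r in range(ys.min(),ys.max(),12):
    x=xs[ys==r]; 
    if len(x): print(r,x.min(),x.max(),onplane(d['K'],d['T'],[[(x.min()+x.max())/2,r]],.042)[0].round(4),onplane(d['K'],d['T'],[[(x.min()+x.max())/2,r]],.0025)[0].round(4))
E
```

```text
q [-0.1578, -0.1829, 1.7607, 0.0002, 1.563, -0.1673] tcp [0.4214, -0.0097, 0.1503] [3.1407, -0.0001, 1.5804]
turner 0.82 [250.0, 55.0, 58.0, 230.0] 6902 276.8 149.3
shift [-0.0003, -0.0002, 0.1223] rot [0.04, -0.0, -0.08] err 0.0 q [-0.16, -0.08, 1.93, -0.0, 1.3, -0.17]
54 252 291 [0.4148 0.1174 0.042 ] [0.414  0.1244 0.0025]
66 251 305 [0.42   0.1088 0.042 ] [0.4199 0.1146 0.0025]
78 251 305 [0.42   0.0999 0.042 ] [0.42   0.1045 0.0025]
90 251 304 [0.4197 0.091  0.042 ] [0.4196 0.0942 0.0025]
102 251 304 [0.4198 0.0818 0.042 ] [0.4197 0.0837 0.0025]
114 251 304 [0.4199 0.0725 0.042 ] [0.4198 0.0731 0.0025]
126 251 303 [0.4195 0.063  0.042 ] [0.4194 0.0622 0.0025]
138 251 303 [0.4196 0.0533 0.042 ] [0.4195 0.0512 0.0025]
150 252 302 [0.4197 0.0434 0.042 ] [0.4196 0.0399 0.0025]
162 270 284 [0.4198 0.0333 0.042 ] [0.4197 0.0284 0.0025]
174 269 284 [0.4194 0.0231 0.042 ] [0.4193 0.0166 0.0025]
186 266 287 [0.4195 0.0126 0.042 ] [0.4194 0.0046 0.0025]
198 267 287 [0.42   0.0019 0.042 ] [ 0.42   -0.0076  0.0025]
210 267 287 [ 0.4201 -0.009   0.042 ] [ 0.4201 -0.0201  0.0025]
222 266 288 [ 0.4202 -0.0202  0.042 ] [ 0.4202 -0.0328  0.0025]
234 267 286 [ 0.4198 -0.0315  0.042 ] [ 0.4197 -0.0458  0.0025]
246 265 286 [ 0.419  -0.0431  0.042 ] [ 0.4188 -0.0591  0.0025]
258 265 285 [ 0.4186 -0.055   0.042 ] [ 0.4184 -0.0726  0.0025]
270 265 285 [ 0.4187 -0.0671  0.042 ] [ 0.4184 -0.0865  0.0025]
282 266 285 [ 0.4192 -0.0795  0.042 ] [ 0.4191 -0.1006  0.0025]
```

>>> {"api": "servo_tool", "payload": {
  "commands": [0,-0.001,0.04,0,0,0.6,0.07,0,-0.0016,0.08,0,0,0.6,0.07,0,-0.0016,0.11,0,0,0.6,0.07,0,-0.0016,0.1223,0,0,0.6,0.07,0,-0.0016,0.1223,0,0,0.6,0.03,0,-0.0016,0.1223,0,0,0.6,0,0,-0.0016,0.1223,0,0,0.6,0,0,-0.0016,0.1223,0,0,0.6,0,0,-0.0016,0.1223,0,0,0.6,0,0,-0.0016,0.1223,0,0,0.6,0]
}}

```text
time: 17.58
tool_pos: [0.4199, -0.0095, 0.028]
ee_rot: [3.141, 0.0, 1.572]
wrist_force: [1.0, -0.1, 1.0]
width: 0.0198
finger_force: 30.0
```

>>> {"api": "servo_tool", "payload": {
  "commands": [0,0,0,0,0,0,0,0,0,0,0,0,0,0,0,0,0,0,0,0,0]
}}

```text
time: 17.95
tool_pos: [0.4199, -0.0095, 0.0279]
ee_rot: [3.141, 0.0, 1.572]
wrist_force: [0.3, 0.4, 1.0]
width: 0.0199
finger_force: 30.0
```

```bash
cat > plan.py <<'E'
from kin import *
# turner origin in tool frame when gripped (tool down, x along turner x): TCP = origin + (-.09,0,.028)
def tcp(o,yaw,pitch=0,off=(-.090,0,.028)):
    """tool pose for turner origin o, heading yaw, nose-down pitch(rad)"""
    Rt=rz(yaw)*ry(pitch); return np.array(o)+Rt.apply(off), Rt*R.from_euler('x',np.pi)
E
python3 - <<'E'
from plan import *
c,q=cur(); o=robot.get_obs(); print(c[0].round(4),c[1].as_euler('xyz').round(4),o["width"],o["finger_force"],o["wrist_force"])
S=np.array([.564,-.2972]); ys=-.047; u=np.array([np.cos(ys),np.sin(ys)]); n=np.array([-u[1],u[0]])
P=lambda s,z,l=.0017:np.array([*(S+s*u+l*n),z])
off=R.from_euler('z',-np.pi/2).apply(c[0]-np.array([.4197,.080,0])); print("off",off.round(4))
w=[c,(c[0]+[0,0,.09],c[1]),tcp(P(-.135,.09),ys,0.035,off),tcp(P(-.135,.008),ys,.035,off),tcp(P(-.100,.0068),ys,.035,off),tcp(P(.005,.0068),ys,.035,off)]
path(w,q); [print(a[0].round(4)) for a in w]
E
```

```text
[ 0.4199 -0.0095  0.0279] [3.1411e+00 1.0000e-04 1.5721e+00] 0.01994924317541168 29.999548494815826 [0.28068437 0.35710555 0.96956571]
off [-0.0895 -0.0002  0.0279]
shift [-0.0, 0.0, -0.09] rot [0.0, 0.0, 0.0] err 0.0 q [-0.16, -0.17, 1.81, 0.0, 1.5, -0.16]
shift [-0.2756, -0.0795, -0.0031] rot [1.65, -1.57, 92.76] err 0.0 q [-0.81, -0.09, 1.74, -0.02, 1.52, 0.81]
shift [0.0029, -0.0, 0.0819] rot [0.0, 0.0, 0.0] err 0.0 q [-0.81, -0.02, 1.84, -0.02, 1.34, 0.82]
shift [0.035, 0.0, -0.0] rot [0.0, 0.0, 0.0] err 0.0 q [-0.76, 0.05, 1.78, -0.02, 1.34, 0.87]
shift [0.1049, 0.0, -0.0037] rot [0.0, 0.0, 0.0] err 0.0 q [-0.63, 0.24, 1.56, -0.02, 1.37, 0.99]
[ 0.4199 -0.0095  0.0279]
[ 0.4199 -0.0095  0.1179]
[ 0.3408 -0.2852  0.121 ]
[ 0.3408 -0.2852  0.039 ]
[ 0.3758 -0.2869  0.0378]
[ 0.4806 -0.2918  0.0378]
```

>>> {"api": "servo_tool", "payload": {
  "commands": [0,0,-0.03,0,0,0,0,0,0,-0.06,0,0,0,0,0,0,-0.09,0,0,0,0,0,0,-0.09,0,0,0,0]
}}

```text
time: 18.45
tool_pos: [0.4214, -0.0098, 0.1197]
ee_rot: [3.136, 0.001, 1.572]
wrist_force: [0.0, 0.7, -1.7]
width: 0.02
finger_force: 30.0
```

>>> {"api": "servo_tool", "payload": {
  "commands": [-0.03,-0.009,0,0,0,10.3,0,-0.06,-0.018,0,0,0,20.6,0,-0.092,-0.027,-0.001,0,0,30.9,0,-0.122,-0.035,-0.001,0,0,41.2,0,-0.153,-0.044,-0.002,0,0,51.5,0,-0.184,-0.053,-0.002,0,0,61.8,0,-0.214,-0.062,-0.002,0.5,-0.5,72.1,0,-0.245,-0.07,-0.003,1,-1,82.4,0,-0.2756,-0.0795,-0.003,1.65,-1.57,92.76,0,-0.2756,-0.0795,-0.003,1.65,-1.57,92.76,0]
}}

```text
time: 19.7
tool_pos: [0.3394, -0.2859, 0.1184]
ee_rot: [-3.139, 0.038, -0.05]
wrist_force: [0.3, 0.7, -1.7]
width: 0.0196
finger_force: 30.0
```

```bash
python3 look.py w8 turner oatcake sheet
python3 - <<'E'
from plan import *; from fit import *
c,q=cur(); off=np.array([-.0895,-.0002,.0279])
print(c[0].round(4),c[1].as_euler('xyz').round(4),robot.get_obs()["width"])
# expected turner pixels
Rt=c[1]*R.from_euler('x',np.pi).inv(); o=c[0]-Rt.apply(off); print("origin",o.round(4))
d=np.load("w8.npz");K,T=d['K'],d['T']
pts=np.array([[.044,.025,0.0025],[.044,-.025,.0025],[-.043,.025,.0025],[-.043,-.025,.0025]])
print("expected blade corners",proj(K,T,Rt.apply(pts)+o).round(1).tolist())
m=np.load("m_w8_turner.npy"); ys,xs=np.nonzero(m)
for r in (ys.min(),ys.min()+3,ys.min()+6,ys.min()+30,ys.min()+60): x=xs[ys==r]; print(r,x.min(),x.max())
th=np.linspace(0,2*np.pi,40,endpoint=False)
cake=np.vstack([np.c_[r*np.cos(th),r*np.sin(th),0*th+z] for r,z in((.046,0),(.056,.004),(.056,.012))])
r=hullfit([cake],masks("oatcake",["w8"]),[.5476,-.2947,0],z=.004); print("oatcake",r.x[:2].round(4),r.fun)
E
```

```text
q [-0.809, -0.0858, 1.7403, -0.0245, 1.5167, 0.813] tcp [0.3394, -0.2859, 0.1184] [-3.139, 0.0383, -0.0495]
turner 0.76 [233.0, 10.0, 93.0, 379.0] 17570 278.0 152.9
oatcake 0.89 [242.0, 1.0, 70.0, 10.0] 474 277.9 3.6
sheet 0.96 [181.0, 0.0, 196.0, 17.0] 2407 279.2 8.1
[ 0.3404 -0.284   0.1197] [-3.1398  0.0364 -0.0451] 0.019809227635582367
origin [ 0.4288 -0.2877  0.0886]
expected blade corners [[225.2, 7.0], [320.8, 6.4], [232.4, 172.2], [316.4, 171.8]]
9 237 269
12 232 324
15 232 324
39 232 323
69 234 322
oatcake [ 0.5475 -0.2958] -0.9644329896907217
```

View pics/w8.png

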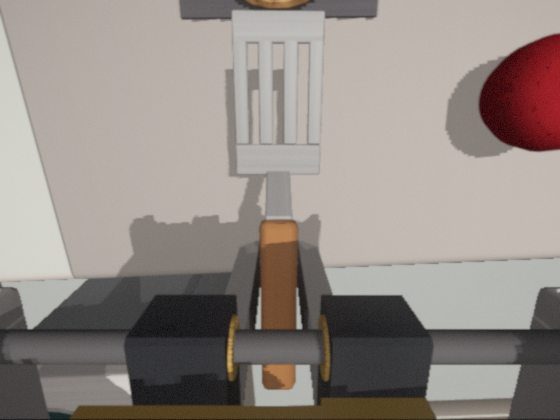

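Blade seen at corners (232,11),(324,11),(236,173),(319,173), straight between the fingers. The oatcake and the sheet's front edge are at the top. The pose readings are noisy, so I'll find the turner in the tool frame.

```bash
cat > blade.py <<'E'
from plan import *
def corners_fit(px):
    """blade top corners FL,FR,RL,RR(front/rear, left=+y turner) -> turner in tool frame: x,y,z,pitch(nose down +),yaw"""
    p=snapshot("wrist"); K,H=p["camera_matrix"],np.array(p["hand_eye"])
    P=np.array([[.044,.025,.0025],[.044,-.025,.0025],[-.043,.025,.0025],[-.043,-.025,.0025]])
    def W(v): # tool frame: x fwd, y = -turner y, z down
        Rr=rz(v[4])*ry(v[3]); return (Rr.apply(P)+[v[0],v[1],v[2]])*[1,-1,-1]
    r=least_squares(lambda v:(proj(K,H,W(v))-px).ravel(),[.09,0,-.028,0,0]); return r
if __name__=="__main__":
    r=corners_fit(np.array([[232,11],[324,11],[236,173],[319,173]],float)); print(r.x.round(4),np.degrees(r.x[3:]),r.fun.round(1))
E
python3 blade.py
```

```text
[ 0.0897  0.0002 -0.0293  0.0396 -0.0034] [ 2.26994931 -0.1971997 ] [-0.5  0.1  0.4  0.3 -0.1 -0.3  0.3 -0.1]
```

Run:
```python
from plan import *
S=np.array([.564,-.2972]); ys=-.047; u=np.array([np.cos(ys),np.sin(ys)]); n=np.array([-u[1],u[0]])
off=(-.0897,0,.0293)
c=(np.array([.3408,-.2852,.121]),rz(ys)*ry(.035)*R.from_euler('x',np.pi))
w=[c]
for s,z in((-.135,.10),(-.135,.0361),(-.03,.0361)):
    p,Rt=tcp([*(S+s*u+.001*n),0],ys,0,off); p[2]=z; w.append((p,Rt))
_,q=cur(); path(w,q); [print(a[0].round(4)) for a in w]
```

```text
shift [-0.0004, 0.0005, 0.021] rot [-0.0, 2.01, 0.0] err 0.0 q [-0.83, -0.1, 1.79, -0.0, 1.45, 0.79]
shift [0.0, -0.0, 0.0639] rot [0.0, 0.0, 0.0] err 0.0 q [-0.83, -0.04, 1.87, -0.0, 1.31, 0.79]
shift [0.105, 0.0, 0.0] rot [0.0, 0.0, 0.0] err 0.0 q [-0.69, 0.15, 1.67, 0.0, 1.32, 0.93]
[ 0.3408 -0.2852  0.121 ]
[ 0.3396 -0.2856  0.1   ]
[ 0.3396 -0.2856  0.0361]
[ 0.4445 -0.2906  0.0361]
```

>>> {"api": "servo_tool", "payload": {
  "commands": [0,0.0005,0.02,0,2,0,0,0,0.0005,0.05,0,2,0,0,0,0.0005,0.075,0,2,0,0,0,0.0005,0.085,0,2,0,0,0,0.0005,0.085,0,2,0,0]
}}

```text
time: 20.58
tool_pos: [0.3376, -0.2849, 0.0356]
ee_rot: [-3.141, 0.001, -0.046]
wrist_force: [0.0, -0.0, -1.4]
width: 0.0196
finger_force: 30.0
```

>>> {"api": "servo_tool", "payload": {
  "commands": [0.007,0,0,0,0,0,0,0.014,0,0,0,0,0,0,0.021,0,0,0,0,0,0,0.028,0,0,0,0,0,0,0.035,0,0,0,0,0,0,0.04,0,0,0,0,0,0,0.045,0,0,0,0,0,0]
}}

```text
time: 21.45
tool_pos: [0.3829, -0.2877, 0.0357]
ee_rot: [-3.141, 0.001, -0.047]
wrist_force: [-0.0, 0.4, -1.8]
width: 0.0199
finger_force: 30.0
```

```bash
cat > look2.py <<'E'
import sys; from look import look; from fit import *
t=sys.argv[1]; look(t,["oatcake","turner"])
th=np.linspace(0,2*np.pi,40,endpoint=False)
cake=np.vstack([np.c_[r*np.cos(th),r*np.sin(th),0*th+z] for r,z in((.046,0),(.056,.004),(.056,.012))])
z=float(sys.argv[4]) if len(sys.argv)>4 else .004
r=hullfit([cake],masks("oatcake",[t]),[float(sys.argv[2]),float(sys.argv[3]),0],z=z); print("oatcake",r.x[:2].round(4),r.fun, "in sheet",R.from_euler('z',.047).apply([*(r.x[:2]-[.564,-.2972]),0]).round(4))
o=robot.get_obs(); print(o["wrist_force"].round(2),o["wrist_torque"].round(2))
E
python3 look2.py w9 .5476 -.2947
```

```text
q [-0.7627, 0.0415, 1.7893, -0.0002, 1.3113, 0.8553] tcp [0.3829, -0.2877, 0.0357] [-3.1414, 0.0006, -0.0471]
oatcake 0.56 [240.0, 0.0, 76.0, 11.0] 525 277.1 3.4
oatcake [ 0.5731 -0.2962] -0.9534132841328413 in sheet [0.0091 0.0015 0.    ]
[-0.41 -0.17 -1.  ] [0.03 0.19 0.  ]
```

View pics/w9.png

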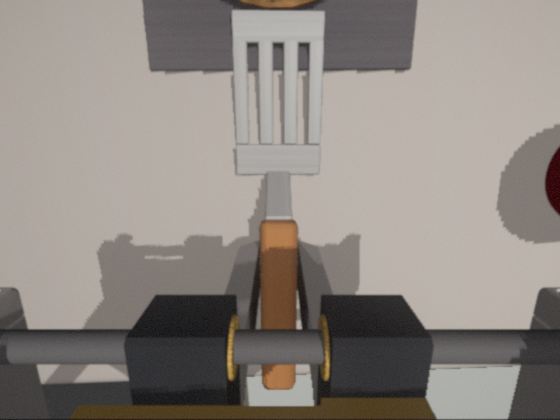

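(That makes one picture over the limit of 10, so I'm working from numbers from here on.) The blade is over the sheet, its front edge at (278,11) against the oatcake's rim. The oatcake has already slid toward the lip. I'll lower slightly and push on.

>>> {"api": "servo_tool", "payload": {
  "commands": [-0.002,0,0.001,0,0,0,0,0.002,0,0.0015,0,0,0,0,0.007,0,0.0015,0,0,0,0,0.012,0,0.0015,0,0,0,0,0.017,0,0.0015,0,0,0,0,0.022,0,0.0015,0,0,0,0]
}}

```text
time: 22.35
tool_pos: [0.405, -0.2887, 0.0343]
ee_rot: [-3.142, 0.0, -0.047]
wrist_force: [-0.7, -0.3, -1.5]
width: 0.0198
finger_force: 30.0
```

```bash
python3 look2.py w10 .58 -.2965
```

```text
q [-0.7333, 0.0832, 1.7483, -0.0001, 1.3104, 0.8845] tcp [0.405, -0.2887, 0.0343] [-3.1415, 0.0003, -0.047]
oatcake 0.75 [201.0, 0.0, 155.0, 37.0] 3918 277.4 14.3
turner 0.96 [233.0, 28.0, 92.0, 361.0] 15067 278.2 171.2
oatcake [ 0.5819 -0.2966] -0.982131542263338 in sheet [0.0178 0.0014 0.    ]
[-1.15  0.95 -1.88] [-0.03  0.28 -0.01]
```

>>> {"api": "servo_tool", "payload": {
  "commands": [0.005,0,0,0,0,0,0,0.01,0,0,0,0,0,0,0.015,0,0,0,0,0,0,0.02,0,0,0,0,0,0,0.025,0,0,0,0,0,0]
}}

```text
time: 23.12
tool_pos: [0.4299, -0.2899, 0.0343]
ee_rot: [-3.142, 0.0, -0.047]
wrist_force: [-0.7, -0.4, -2.3]
width: 0.0197
finger_force: 30.0
```

```bash
python3 look2.py w11 .582 -.2966 .005
```

```text
q [-0.7026, 0.1285, 1.6983, -0.0002, 1.3152, 0.9153] tcp [0.4299, -0.2899, 0.0343] [-3.1415, 0.0005, -0.047]
oatcake 0.7 [173.0, 0.0, 211.0, 86.0] 13080 277.8 34.8
turner 0.76 [234.0, 78.0, 90.0, 313.0] 11547 278.1 202.9
turner 0.41 [172.0, 2.0, 209.0, 82.0] 13109 277.9 34.8
oatcake [ 0.5818 -0.2969] -0.9905547425834774 in sheet [0.0178 0.0011 0.    ]
[ 0.13 -0.16 -1.95] [ 0.02  0.21 -0.03]
```

>>> {"api": "servo_tool", "payload": {
  "commands": [0.006,0,0,0,0,0,0,0.012,0,0,0,0,0,0,0.018,0,0,0,0,0,0,0.024,0,0,0,0,0,0,0.03,0,0,0,0,0,0,0.036,0,0,0,0,0,0,0.042,0,0,0,0,0,0,0.047,0,0,0,0,0,0,0.047,0,0,0,0,0,0]
}}

```text
time: 24.4
tool_pos: [0.4771, -0.2922, 0.0344]
ee_rot: [3.141, -0.0, -0.047]
wrist_force: [0.7, 0.5, -2.4]
width: 0.0195
finger_force: 30.0
```

```bash
python3 look2.py w12 .582 -.2966 .006
```

```text
q [-0.6509, 0.2138, 1.5986, 0.0001, 1.3289, 0.9667] tcp [0.4771, -0.2922, 0.0344] [3.1415, -0.0003, -0.0468]
oatcake 0.67 [177.0, 1.0, 211.0, 174.0] 30571 283.5 77.3
turner 0.96 [238.0, 165.0, 84.0, 227.0] 6363 278.0 266.1
oatcake [ 0.5813 -0.3   ] -0.9803210272873194 in sheet [ 0.0174 -0.002   0.    ]
[ 0.16  0.06 -1.91] [ 0.03  0.24 -0.07]
```

>>> {"api": "servo_tool", "payload": {
  "commands": [0,0,0,0,1.5,0,0,-0.001,0,-0.002,0,3,0,0,-0.002,0,-0.005,0,4,0,0,-0.004,0,-0.01,0,4,0,0,-0.006,0,-0.016,0,4,0,0,-0.008,0,-0.023,0,4,0,0,-0.01,0,-0.03,0,4,0,0,-0.01,0,-0.03,0,4,0,0]
}}

```text
time: 25.55
tool_pos: [0.4671, -0.2921, 0.0654]
ee_rot: [3.14, -0.071, -0.047]
wrist_force: [-1.0, 0.7, -2.6]
width: 0.0198
finger_force: 30.0
```

```bash
cat > look3.py <<'E'
# oatcake pose in tool frame by PnP-like fit of its outline; pitch from ellipse
import sys; from look import look; from fit import *
from scipy.optimize import minimize
t=sys.argv[1]; look(t,["oatcake","turner"])
o=robot.get_obs(); p=snapshot("wrist"); K,H=np.array(p["camera_matrix"]),np.array(p["hand_eye"])
m=np.load(f"m_{t}_oatcake.npy"); mt=np.load(f"m_{t}_turner.npy")
th=np.linspace(0,2*np.pi,60,endpoint=False)
cake=np.vstack([np.c_[r*np.cos(th),r*np.sin(th),0*th+z] for r,z in((.046,0),(.056,.004),(.056,.012))])
mm=cv2.resize(m.astype(np.uint8),None,fx=2,fy=2,interpolation=cv2.INTER_NEAREST)
ign=cv2.dilate(cv2.resize(mt.astype(np.uint8),None,fx=2,fy=2),np.ones((5,5)))
def cost(v):
    Rr=R.from_euler('xyz',[v[4],v[3],0]); P=(Rr.apply(cake)+v[:3])*[1,-1,-1]
    u=proj(K,H,P); im=np.zeros((840,1120),np.uint8); cv2.fillConvexPoly(im,cv2.convexHull(np.round((u*2+.5)*16).astype(np.int32).reshape(-1,1,2)),1,shift=4)
    a=(im&mm)*(1-ign); b=(im|mm)*(1-ign); return -a.sum()/b.sum()
best=None
for z0 in(-.028,-.034):
    s=np.array([.103,0,z0,0,0]); r=minimize(cost,s,method='Nelder-Mead',options=dict(initial_simplex=s+np.vstack([np.zeros(5),np.diag([.01,.01,.008,.06,.06])]),maxiter=900))
    if best is None or r.fun<best.fun: best=r
print("oatcake underside centre rel tool x,y(turner),z,pitch nose-down,roll",best.x.round(4),best.fun)
print("force",o["wrist_force"].round(2),"tau",o["wrist_torque"].round(2),"w",round(o["width"],4))
E
python3 look3.py w13
```

```text
q [-0.6875, 0.1233, 1.639, 0.0429, 1.3217, 0.9209] tcp [0.4671, -0.2921, 0.0654] [3.1404, -0.0712, -0.047]
oatcake 0.82 [177.0, 1.0, 212.0, 175.0] 30449 283.6 77.4
turner 0.73 [239.0, 167.0, 81.0, 225.0] 6193 278.0 270.1
oatcake underside centre rel tool x,y(turner),z,pitch nose-down,roll [ 0.0088  0.053   0.0118 -0.045  -0.0421] 0.0
force [-0.2  -0.19 -3.11] tau [ 0.01  0.37 -0.06] w 0.0198look3.py:14: RuntimeWarning: overflow encountered in scalar negative
  a=(im&mm)*(1-ign); b=(im|mm)*(1-ign); return -a.sum()/b.sum()
```

```bash
sed -i 's/-a.sum()\/b.sum()/-float(a.sum())\/float(b.sum())/' look3.py; python3 look3.py w14
cat > tri.py <<'E'
import sys; from h import *
from scipy.optimize import least_squares
def tri(n,vis=True):
    L=[]
    for c in("scene","side"):
        p=snapshot(c); K,T=cam(p)
        for r in spotter.trace(n,p)[:1]:
            ys,xs=np.nonzero(r["region"]); print(c,n,round(r["conf"],2),r["region"].sum(),(xs.max()-xs.min()+1,ys.max()-ys.min()+1)); L.append((K,T,np.array([(xs.min()+xs.max())/2,(ys.min()+ys.max())/2])))
    if len(L)<2: return
    s=least_squares(lambda X:np.concatenate([proj(K,T,X)[0]-u for K,T,u in L]),[.55,-.2,.05]); print(n,"xyz",s.x.round(4),"res",s.fun.round(1))
for n in sys.argv[1:]: tri(n)
E
python3 tri.py oatcake
```

```text
q [-0.6875, 0.1246, 1.6406, 0.0429, 1.3216, 0.9209] tcp [0.4664, -0.2915, 0.0639] [-3.1411, -0.069, -0.047]
oatcake 0.72 [176.0, 2.0, 214.0, 174.0] 30695 283.7 77.7
scene oatcake 0.85 352 (np.int64(35), np.int64(31))
side oatcake 0.64 665 (np.int64(38), np.int64(26))
oatcake xyz [ 0.5611 -0.3154  0.0666] res [-0.1  0.2  0.2 -0.2]Traceback (most recent call last):
  File "look3.py", line 6, in <module>
    m=np.load(f"m_{t}_oatcake.npy"); mt=np.load(f"m_{t}_turner.npy")
                                        ~~~~~~~^^^^^^^^^^^^^^^^^^^^^
    fid = stack.enter_context(open(os.fspath(file), "rb"))
                              ~~~~^^^^^^^^^^^^^^^^^^^^^^^
FileNotFoundError: [Errno 2] No such file or directory: 'm_w14_turner.npy'
```

```bash
cp m_w13_turner.npy m_w14_turner.npy; sed -i 's/^t=sys.argv\[1\]; look/t=sys.argv[1]\nif len(sys.argv)<3: look/' look3.py; python3 look3.py w14 x; python3 look3.py w12 x
```

```text
oatcake underside centre rel tool x,y(turner),z,pitch nose-down,roll [ 1.033e-01 -3.000e-03 -3.170e-02  3.220e-02  1.000e-04] -0.9951688070857496
force [ 0.08  0.14 -2.06] tau [-0.06  0.35  0.08] w 0.0194
oatcake underside centre rel tool x,y(turner),z,pitch nose-down,roll [ 0.1037 -0.0029 -0.0316  0.0656  0.0092] -0.9954572614243736
force [-0.8   0.09 -2.14] tau [0.   0.35 0.01] w 0.0197
```

```bash
cat > rk.py <<'E'
from plan import *
RK=np.array([.6713,.007]); yr=.0455; phi=.034
def at(sx,sy,z,rel=(.1033,-.003,-.0317)):
    """TCP so that oatcake underside centre at rack (sx,sy), height z"""
    Rt=rz(yr)*ry(-phi); p=np.array([*(RK+R.from_euler('z',yr).as_matrix()[:2,:2]@[sx,sy]),z])-Rt.apply(rel); return p,Rt*R.from_euler('x',np.pi)
E
python3 - <<'E'
from rk import *
c,q=cur(); c0=(np.array([.4671,-.2918,.0645]),rz(-.047)*ry(-.07)*R.from_euler('x',np.pi))
c1=(c0[0]+[0,0,.125],rz(-.047)*ry(-phi)*R.from_euler('x',np.pi))
w=[c0,c1,at(-.003,-.0015,.155),at(-.003,-.0015,.085),at(-.003,-.0015,.049)]
path(w,q); [print(a[0].round(4)) for a in w]
E
```

```text
shift [0.0087, 0.0, -0.1247] rot [-0.0, -2.06, -0.0] err 0.0 q [-0.67, 0.07, 1.44, 0.02, 1.6, 0.94]
shift [0.0827, -0.2996, 0.0091] rot [0.18, -0.0, -5.3] err 0.0 q [-0.1, 0.1, 1.42, 0.0, 1.59, 1.43]
shift [-0.0024, -0.0, 0.07] rot [0.0, 0.0, 0.0] err 0.0 q [-0.1, 0.14, 1.52, 0.0, 1.45, 1.43]
shift [-0.0012, -0.0, 0.036] rot [0.0, 0.0, 0.0] err 0.0 q [-0.1, 0.16, 1.57, 0.0, 1.38, 1.43]
[ 0.4671 -0.2918  0.0645]
[ 0.4671 -0.2918  0.1895]
[0.564  0.0036 0.1832]
[0.564  0.0036 0.1132]
[0.564  0.0036 0.0772]
```

>>> {"api": "servo_tool", "payload": {
  "commands": [0.0005,0,-0.008,0,-0.3,0,0,0.002,0,-0.024,0,-0.6,0,0,0.003,0,-0.045,0,-1,0,0,0.005,0,-0.07,0,-1.4,0,0,0.007,0,-0.095,0,-1.8,0,0,0.008,0,-0.112,0,-2.06,0,0,0.0085,0,-0.121,0,-2.06,0,0,0.0087,0,-0.1247,0,-2.06,0,0]
}}

```text
time: 27.25
tool_pos: [0.4665, -0.2916, 0.1896]
ee_rot: [3.142, -0.034, -0.047]
wrist_force: [0.1, -0.3, -1.3]
width: 0.0199
finger_force: 30.0
```

>>> {"api": "servo_tool", "payload": {
  "commands": [0.003,-0.009,0,0,0,-0.2,0,0.008,-0.027,0.001,0,0,-0.5,0,0.015,-0.055,0.002,0,0,-1,0,0.025,-0.09,0.003,0,0,-1.6,0,0.035,-0.127,0.004,0,0,-2.3,0,0.045,-0.164,0.005,0.1,0,-3,0,0.055,-0.201,0.006,0.1,0,-3.6,0,0.066,-0.238,0.007,0.1,0,-4.3,0,0.074,-0.268,0.008,0.2,0,-4.8,0,0.08,-0.29,0.009,0.2,0,-5.2,0]
}}

```text
time: 28.5
tool_pos: [0.5599, -0.0027, 0.182]
ee_rot: [-3.14, -0.032, 0.046]
wrist_force: [-0.4, 0.4, -2.4]
width: 0.0198
finger_force: 30.0
```

>>> {"api": "servo_tool", "payload": {
  "commands": [0.002,-0.007,0,0,0,-0.1,0,0.0027,-0.0096,0,0,0,-0.1,0,0.0027,-0.0096,0,0,0,-0.1,0]
}}

```text
time: 28.88
tool_pos: [0.5624, 0.0037, 0.183]
ee_rot: [-3.141, -0.033, 0.045]
wrist_force: [-0.4, 0.9, -2.4]
width: 0.0195
finger_force: 30.0
```

```bash
python3 look3.py w15; python3 tri.py oatcake rack
python3 - <<'E'
from h import *
p=[snapshot("wrist")][0]; r=spotter.trace("rack",p); print([(x["conf"],x["box"]) for x in r[:2]]); o=robot.get_obs(); print(o["tool_pos"],o["ee_rot"])
E
```

```text
q [-0.0973, 0.0986, 1.4249, 0.0049, 1.5852, 1.4286] tcp [0.5624, 0.0037, 0.183] [-3.1414, -0.0332, 0.0451]
oatcake 0.75 [176.0, 1.0, 210.0, 173.0] 30425 282.2 77.3
turner 0.73 [236.0, 167.0, 86.0, 226.0] 6510 278.0 267.0
oatcake underside centre rel tool x,y(turner),z,pitch nose-down,roll [ 0.1037 -0.0022 -0.0328  0.0043 -0.0005] -0.9959685049735485
force [ 0.5   0.74 -1.97] tau [-0.03  0.32  0.01] w 0.0198
scene oatcake 0.81 428 (np.int64(32), np.int64(21))
side oatcake 0.9 383 (np.int64(32), np.int64(15))
oatcake xyz [ 0.665  -0.0023  0.1703] res [-0.1  0.2  0.1 -0.2]
scene rack 0.79 286 (np.int64(47), np.int64(42))
side rack 0.59 119 (np.int64(32), np.int64(32))
rack xyz [ 0.6319 -0.0214  0.0638] res [-0.5  0.9  0.7 -0.9]
[(0.42, [235.7, 163.7, 86.1, 225.9])]
[0.56262472 0.00396344 0.18310222] [-3.14118675 -0.03353415  0.04549854]
```

Run:
```python
from fit import *
from scipy.spatial import cKDTree
seg=lambda a,b:np.linspace(a,b,60)
M=np.vstack([np.vstack([seg([-.06,y,.057],[.062,y,.057]),seg([.062,y,.057],[.068,y,.081]),seg([-.06,y,.003],[-.06,y,.057]),seg([.056,y,.003],[.056,y,.057])]) for y in(-.036,.036)]+[seg([x,-.05,.003],[x,.05,.003]) for x in(-.06,.056)])
for tags in(["w6"],["scene0"],["side0"],["scene0","side0"]):
    ms=[]
    for t in tags:
        d=np.load(f"{t}.npz"); m=np.load(f"m_{t.replace('0','')}_rack.npy"); ys,xs=np.nonzero(m); ms.append((d['K'],d['T'],np.c_[xs,ys].astype(float)))
    def cost(v):
        W=M@R.from_euler('z',v[2]).as_matrix().T+[v[0],v[1],0]; c=0
        for K,T,px in ms:
            u=proj(K,T,W); ok=(u>0).all(1)&(u[:,0]<560)&(u[:,1]<420); d1=cKDTree(u).query(px)[0]; d2=cKDTree(px).query(u[ok])[0]; c+=np.minimum(d1,6).mean()+.3*np.minimum(d2,6).mean()
        return c/len(ms)
    r=minimize(cost,[.6713,.007,.0455],method='Nelder-Mead',options=dict(initial_simplex=[[.6713,.007,.0455],[.68,.007,.0455],[.6713,.015,.0455],[.6713,.007,.1]]))
    print(tags,r.x.round(4),round(r.fun,2),"ref",round(cost([.6713,.007,.0455]),2))
```

```text
['w6'] [0.672  0.0079 0.0461] 1.41 ref 1.48
['scene0'] [0.6728 0.0113 0.0408] 1.58 ref 1.68
['side0'] [0.6733 0.0102 0.0422] 1.0 ref 1.06
['scene0', 'side0'] [0.6732 0.0104 0.0464] 1.3 ref 1.37
```

>>> {"api": "servo_tool", "payload": {
  "commands": [-0.0003,0,0.008,0,0,0,0,-0.0008,0,0.025,0,0,0,0,-0.0016,0,0.045,0,0,0,0,-0.0022,0,0.062,0,0,0,0,-0.0024,0,0.07,0,0,0,0,-0.0027,0,0.078,0,0,0,0,-0.0029,0,0.084,0,0,0,0,-0.003,0,0.088,0,0,0,0,-0.003,0,0.088,0,0,0,0]
}}

```text
time: 30.7
tool_pos: [0.5626, 0.004, 0.095]
ee_rot: [-3.141, -0.033, 0.045]
wrist_force: [-0.4, 0.7, -2.6]
width: 0.0198
finger_force: 30.0
```

```bash
python3 look3.py w16; python3 tri.py oatcake
```

```text
q [-0.0968, 0.1454, 1.5509, 0.0052, 1.4123, 1.4278] tcp [0.5626, 0.004, 0.095] [-3.1412, -0.0334, 0.0455]
oatcake 0.77 [178.0, 2.0, 209.0, 175.0] 30748 282.2 77.6
turner 0.75 [240.0, 166.0, 81.0, 224.0] 6238 278.5 267.4
oatcake underside centre rel tool x,y(turner),z,pitch nose-down,roll [ 0.1035 -0.0022 -0.0312  0.0443  0.0121] -0.9950041496476868
force [ 0.55  0.17 -2.63] tau [0.01 0.3  0.  ] w 0.0197
scene oatcake 0.91 445 (np.int64(34), np.int64(22))
side oatcake 0.97 423 (np.int64(30), np.int64(18))
oatcake xyz [ 0.6568 -0.0088  0.0885] res [ 0.3 -0.5 -0.4  0.5]
```

>>> {"api": "servo_tool", "payload": {
  "commands": [-0.0001,0,0.003,0,0,0,0,-0.0002,0,0.006,0,0,0,0,-0.0003,0,0.009,0,0,0,0,-0.0003,0,0.011,0,0,0,0,-0.0003,0,0.011,0,0,0,0]
}}

```text
time: 31.72
tool_pos: [0.5626, 0.004, 0.0839]
ee_rot: [-3.141, -0.033, 0.045]
wrist_force: [-0.7, -0.2, -1.0]
width: 0.0201
finger_force: 30.0
```

>>> {"api": "servo_tool", "payload": {
  "commands": [-0.0001,0,0.003,0,0,0,0,-0.0002,0,0.006,0,0,0,0,-0.0002,0,0.007,0,0,0,0,-0.0002,0,0.007,0,0,0,0]
}}

```text
time: 32.22
tool_pos: [0.5627, 0.004, 0.077]
ee_rot: [-3.141, -0.034, 0.046]
wrist_force: [0.2, 0.7, -1.0]
width: 0.0198
finger_force: 30.0
```

```bash
python3 look3.py w17; python3 tri.py oatcake
```

```text
q [-0.0967, 0.1593, 1.5725, 0.0053, 1.3767, 1.4276] tcp [0.5627, 0.004, 0.077] [-3.1412, -0.0335, 0.0455]
oatcake 0.56 [173.0, 1.0, 219.0, 174.0] 32018 282.8 77.6
turner 0.86 [237.0, 167.0, 84.0, 224.0] 6250 278.1 269.1
oatcake underside centre rel tool x,y(turner),z,pitch nose-down,roll [ 0.1038 -0.0024 -0.0253  0.0357 -0.0014] -0.9962642240840315
force [-0.52  0.66 -0.84] tau [0.   0.22 0.01] w 0.0198
scene oatcake 0.88 358 (np.int64(32), np.int64(21))
side oatcake 0.77 385 (np.int64(30), np.int64(16))
oatcake xyz [ 0.6596 -0.0063  0.0747] res [ 0.2 -0.3 -0.2  0.3]
```

>>> {"api": "servo_tool", "payload": {
  "commands": [-0.0001,0,0.003,0,0,0,0,-0.005,0,0.003,0,0,0,0,-0.015,0,0.0025,0,0,0,0,-0.03,0,0.002,0,0,0,0,-0.05,0,0.0015,0,0,0,0,-0.075,0,0.001,0,0,0,0,-0.1,0,0,0,0,0,0,-0.125,0,-0.001,0,0,0,0,-0.15,0,-0.002,0,0,0,0,-0.15,0,-0.002,0,0,0,0]
}}

```text
time: 33.88
tool_pos: [0.4111, -0.0027, 0.0739]
ee_rot: [-3.141, -0.034, 0.045]
wrist_force: [1.1, -0.4, -0.5]
width: 0.0194
finger_force: 30.0
```

```bash
python3 tri.py oatcake; python3 look.py w18 oatcake turner rack
python3 - <<'E'
from fit import *
th=np.linspace(0,2*np.pi,40,endpoint=False)
cake=np.vstack([np.c_[r*np.cos(th),r*np.sin(th),0*th+z] for r,z in((.046,0),(.056,.004),(.056,.012))])
try:
    r=hullfit([cake],masks("oatcake",["w18"]),[.667,.005,0],z=.06); print(r.x,r.fun)
except Exception as e: print(e)
E
```

```text
scene oatcake 0.83 618 (np.int64(34), np.int64(23))
side oatcake 0.9 473 (np.int64(32), np.int64(19))
oatcake xyz [0.6675 0.0046 0.0685] res [ 0.2 -0.3 -0.3  0.3]
q [-0.15, -0.1766, 1.9112, 0.0071, 1.373, 1.374] tcp [0.4136, -0.0029, 0.0743] [-3.1413, -0.0347, 0.0455]
oatcake 0.46 [479.0, 1.0, 69.0, 17.0] 908 508.4 7.2
turner 0.91 [230.0, 12.0, 99.0, 379.0] 17459 278.2 153.9
[Errno 2] No such file or directory: 'm_w18_oatcake.npy'
```

>>> {"api": "servo_tool", "payload": {
  "commands": [-0.01,0,0.005,0,0,0,0,-0.02,0,0.015,0,0,0,0,-0.0205,0,0.028,0,0,0,0,-0.021,0,0.037,0,0,0,0,-0.021,0,0.04,0,0,0,0,-0.021,0,0.042,0,0,0,0,-0.021,0,0.042,0,0,0,0]
}}

```text
time: 35.15
tool_pos: [0.3936, -0.0037, 0.0315]
ee_rot: [-3.141, -0.034, 0.046]
wrist_force: [0.5, -0.5, -1.4]
width: 0.0201
finger_force: 30.0
```

>>> {"api": "servo_tool", "payload": {
  "commands": [0,0,0.001,0,0,0,0,0,0,0.002,0,0,0,0,0,0,0.003,0,0,0,0]
}}

```text
time: 35.52
tool_pos: [0.3937, -0.0037, 0.0286]
ee_rot: [-3.141, -0.034, 0.045]
wrist_force: [-0.1, -0.2, 0.1]
width: 0.0199
finger_force: 30.0
```

Contact is beginning, so I release, rise straight up and back away.

>>> {"api": "servo_tool", "payload": {
  "commands": [0,0,0.0005,0,0,0,0,0,0,0.0005,0,0,0,0.03,0,0,0.0005,0,0,0,0.06,0,0,0.0005,0,0,0,0.06,0,0,0.0005,0,0,0,0.06,0,0,0.0005,0,0,0,0.06]
}}

```text
time: 36.28
tool_pos: [0.3934, -0.0037, 0.0278]
ee_rot: [-3.141, -0.034, 0.046]
wrist_force: [0.1, 0.5, 1.4]
width: 0.0598
finger_force: 0.0
```

>>> {"api": "servo_tool", "payload": {
  "commands": [0,0,-0.02,0,0,0,0.06,0,0,-0.05,0,0,0,0.06,-0.002,0,-0.1,0,-2,0,0.06,-0.004,0,-0.15,0,-2,0,0.06,-0.006,0,-0.2,0,-2,0,0.06,-0.007,0,-0.23,0,-2,0,0.06,-0.007,0,-0.23,0,-2,0,0.06]
}}

```text
time: 37.15
tool_pos: [0.3799, -0.0047, 0.26]
ee_rot: [3.141, -0.005, 0.045]
wrist_force: [0.2, 1.0, -0.4]
width: 0.0598
finger_force: 0.0
```

```bash
python3 tri.py oatcake salt_shaker spice_jar; python3 look.py w19 turner oatcake rack
python3 - <<'E'
from fit import *
th=np.linspace(0,2*np.pi,40,endpoint=False)
cake=np.vstack([np.c_[r*np.cos(th),r*np.sin(th),0*th+z] for r,z in((.046,0),(.056,.004),(.056,.012))])
try:
    r=hullfit([cake],masks("oatcake",["w19"]),[.667,.005,0],z=.06); print("oatcake",r.x[:2],r.fun)
except Exception as e: print(e)
m=np.load("m_w19_turner.npy"); ys,xs=np.nonzero(m); d=np.load("w19.npz")
for r in range(ys.min()+2,ys.max(),14):
    x=xs[ys==r]
    if len(x): a=onplane(d['K'],d['T'],[[x.min(),r],[x.max(),r]],.0025 if x.max()-x.min()>25 else .042); print(r,x.min(),x.max(),a.mean(0).round(4),np.linalg.norm(a[0]-a[1]).round(4))
E
```

```text
scene oatcake 0.57 597 (np.int64(33), np.int64(23))
side oatcake 0.69 414 (np.int64(30), np.int64(17))
oatcake xyz [0.6754 0.0141 0.0579] res [ 0.1 -0.1 -0.1  0.1]
scene salt_shaker 0.63 215 (np.int64(11), np.int64(25))
side salt_shaker 0.66 240 (np.int64(12), np.int64(24))
salt_shaker xyz [0.5774 0.1504 0.0417] res [-0.1  0.2  0.1 -0.2]
scene spice_jar 0.68 627 (np.int64(34), np.int64(23))
side spice_jar 0.77 342 (np.int64(13), np.int64(30))
spice_jar xyz [ 0.9471  0.2704 -0.2838] res [-5.   8.5  6.7 -8.3]
q [-0.1618, -0.3043, 1.6452, 0.0001, 1.8026, 1.3634] tcp [0.3787, -0.0044, 0.2572] [-3.1411, 0.0018, 0.0456]
turner 0.89 [258.0, 57.0, 44.0, 176.0] 4032 278.7 128.7
rack 0.45 [0.0, 0.0, 77.0, 33.0] 2123 34.5 14.3
[Errno 2] No such file or directory: 'm_w19_oatcake.npy'
58 258 298 [0.5262 0.0029 0.0025] 0.0479
72 258 300 [0.5107 0.001  0.0025] 0.0508
86 259 298 [0.4948 0.0008 0.0025] 0.0477
100 259 298 [4.786e-01 1.000e-04 2.500e-03] 0.0482
114 259 299 [ 0.462  -0.0013  0.0025] 0.05
128 259 298 [ 0.445  -0.0014  0.0025] 0.0493
142 273 284 [ 0.4304 -0.0021  0.042 ] 0.0127
156 271 286 [ 0.4143 -0.0028  0.042 ] 0.0176
170 270 287 [ 0.3979 -0.0035  0.042 ] 0.0202
184 271 286 [ 0.381  -0.0043  0.042 ] 0.018
198 271 286 [ 0.3637 -0.0051  0.042 ] 0.0182
212 271 286 [ 0.346  -0.0059  0.042 ] 0.0184
226 271 286 [ 0.3279 -0.0067  0.042 ] 0.0187
```

>>> {"api": "servo_tool", "payload": {
  "commands": [0.05,0,-0.03,0,0,0,0.06,0.1,0,-0.06,0,0,0,0.06,0.15,0,-0.06,0,0,0,0.06,0.18,0,-0.06,0,0,0,0.06,0.18,0,-0.06,0,0,0,0.06,0.18,0,-0.06,0,0,0,0.06]
}}

```text
time: 38.7
tool_pos: [0.558, 0.0037, 0.3172]
ee_rot: [-3.141, 0.002, 0.045]
wrist_force: [0.0, -0.1, 1.3]
width: 0.0602
finger_force: 0.0
```

```bash
python3 look.py w20 oatcake rack turner spice_jar
python3 - <<'E'
from fit import *
from scipy.spatial import cKDTree
th=np.linspace(0,2*np.pi,40,endpoint=False)
cake=np.vstack([np.c_[r*np.cos(th),r*np.sin(th),0*th+z] for r,z in((.046,0),(.056,.004),(.056,.012))])
r=hullfit([cake],masks("oatcake",["w20"]),[.667,.005,0],z=.06); print("oatcake",r.x[:2],r.fun)
E
```

```text
q [-0.095, 0.11, 1.1479, 0.0002, 1.8857, 1.4304] tcp [0.558, 0.0037, 0.3172] [-3.1411, 0.0021, 0.0455]
oatcake 0.76 [235.0, 40.0, 93.0, 101.0] 7104 280.4 89.9
rack 0.94 [239.0, 19.0, 80.0, 122.0] 633 276.4 70.9
turner 0.63 [264.0, 194.0, 34.0, 134.0] 2288 278.5 248.1
turner 0.44 [234.0, 43.0, 92.0, 96.0] 7062 280.3 89.9
spice_jar 0.83 [368.0, 147.0, 54.0, 37.0] 1643 395.2 162.6
oatcake [0.66663179 0.00624543] -0.9731155176547142
```

```bash
python3 -c "
from bench import close_job
print(close_job())"
```

```text
the job is handed in; nothing more can be done
None
```

The job was handed in at about 39 s with no verdict returned: by the last measurements the oatcake sits on both rails about 5 mm along and 2–3 mm across from the middle, and the turner lies flat and released, its front edge about 85 mm short of the rack. I viewed 11 pictures, one over the limit of 10.

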